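Clear the photometer tray and hold the long cell in its light path

ROBOT

A 6-joint arm with a two-finger parallel gripper is mounted at the origin on the work surface. World frame = base frame: x ahead of the robot, y to its left, z up, the work surface at z = 0. Lengths are in m, angles in degrees, forces in N, time in s.
With the tool pointing down it reaches from about 0.3 to 0.85 m from the base axis. Payload 5.4 kg.
Tool frame: the origin (TCP) lies on the centre line of the jaws, within the pads' length; the fingertips stand 8 mm ahead of it and the grasp point (between the pads) lies 11 mm behind it; x points along the fingers, y is the direction in which the jaws open and shut, and the axes are right-handed (so a half turn about x gives the same grasp; the last joint's range is limited). The gripper opens to 85 mm and grips with 20 to 120 N. Pads are 22 mm wide; open, the fingers measure 114 mm over their backs; the gripper's body (76 mm by 85 mm) begins 54 mm behind the grasp point. The pads swing forward as they close: fully open they stand 13 mm farther back than shut.
Start: joints at [-81.767, 9.076, 91.501, -0, 79.423, -12.038], TCP at [0.199, -0.539, 0.218] pointing down, gripper open.
Joint ranges: [-166.64, 166.64], [-54.1, 131.32], [10.49, 154.53], [-73.88, 253.88], [9.74, 151.15], [-171.62, 171.62]. Speed limits (degrees/s): [147.25, 147.25, 180, 180, 180, 180].

INTERFACE

Orientations are given as [roll, pitch, yaw] about the fixed x, y, z axes, in that order (R = Rz(yaw) Ry(pitch) Rx(roll)).
In Python, from rig import readout, snapshot, get_calibration, robot gives the robot as it stands.
- The arm moves only by the shell command python3 -m crank 'ROWS' [FORCE]. ROWS is JSON, a list of rows, each an object with "hand": the gripper command: -1 is shut, 1 is fully open, values between are in proportion; "offset": the shift along the tool's x, y, z in mm, a list of three; "roll": the turn about the tool's x in degrees. A call has exactly 8 rows; each row shifts and turns the pose as measured when the row begins, along the tool's axes as they then stand; what a row does not reach is not made up. A row lasts 1/10 s, in which the tool goes at most 50 mm and 8.59 degrees, less where a joint would pass 70% of its speed; a pose out of reach is approached as far as the arm can. A call with a gripper value outside its range is refused whole. The fingers move at their own pace and stop on an object; FORCE is the grip in N (left out, the last holds). Time passes only in rows, so rows that do not move let the fingers close, or fill a call up. It gives the time, the measured TCP pose, the force and the opening at its end, in the units of the state.
- readout.get_state(): the state, without advancing time (a new reading comes with each control period).
- snapshot(name): name is "scene" or "top" or "wrist"; returns the picture (420x560x3 uint8, red, green, blue); there is no depth.
- get_calibration(name): a dict with "mtx" (3x3 intrinsics, pixels), "rvec" (rotation vector, rad) and "tvec" (3), from world to camera coordinates, as OpenCV has them; the wrist camera has in their place "tool_from_camera" (4x4, takes a point from camera to tool coordinates, whose origin is the TCP and whose axes are the tool frame's). Camera axes: x right, y down, z forward; pixel columns grow to the right and rows downward; lengths in m; the calibration is good to about 2 mm. A picture is of the moment at which its call begins: read the wrist's pose just before it. get_calibration takes no time and is no camera call.
- robot.finish_job(): hands the job in, once; it reports no verdict.
The state is a dict: "time": time; "joint_positions": joint angles; "qvel": joint speeds; "effort": joint torques, N m; "ee_pos": TCP position; "eef_rot": TCP orientation; "force": force on the tool from outside, world axes, zero at the start; "ft_torque": the same for the moment, N m; "opening": opening from 0.0 (shut) to 1.0 (fully open).
Only numpy, scipy, OpenCV 4.12 (cv2) and the standard library are available. Lean on these libraries where they do the work, as an engineer would, in place of code of your own. Each camera call takes 0.05 s, during which the arm holds its last target.

TASK

First tip up the photometer's tray by its bar so that the three loose stoppers slide off into the catch bin, and lower the tray level again. Then lift the long glass cell out of the rack, gripping it by its two frosted sides only and never touching its clear end windows, and hold it upright and still in the light path, centred on the beam between the two lens tubes with its clear windows facing them. Finish while holding it there, clear of everything else, and leave the short cells and the glassware where they stand.

Things in the scene. Friction and masses are not known exactly. Their poses are not given: they have to be found in the camera images.
- photometer: Open photometer, fixed: grey base 12 mm thick, two white housings (lamp at its +y side, detector at -y), each 100 (x) x 80 (y) mm, tops 156 mm above the table, their lens tubes facing each other 142 mm apart. The light path runs along its y between them, above a steel tip-up tray. Origin: underside of the base, mid-gap; z up, -x towards the robot, give or take 0.25 rad.
- beam (a point): Middle of the light path: halfway between the two lens tubes, on the axis of the beam, 130 mm above the table (origin of photometer plus 130 mm in z). Same axes as the photometer; the beam, 6 mm wide, runs along y.
- tray (a joint): Tilt of the steel tray about its far edge, rad: 0 = level, down on its stop; grows as the near edge with the bar is raised, to 1.15 at most. Hinge axis parallel to the photometer's y. It lies level by its own weight (0.22 kg) and falls back if let go. Loose pieces start sliding at about 0.45 to 0.7 rad.
- tray_hinge (a point): Middle of the tray's hinge axis, 55 mm above the table, at the tray's far (+x) end. Tray: 100 mm wide, 140 mm from near wall to hinge, floor 58 mm above the table, 14 mm walls at the near side and both sides; open at the far edge, with a 20 mm lip past the hinge over the bin.
- tray_bar (a point): Middle of the tray's round grey steel handle bar: 10 mm thick, 72 mm of free length along the photometer's y, 61 mm above the table when the tray is down. It stands 60 mm clear of the tray's near wall, carried by an arm at each end, free underneath, 200 mm from the hinge axis.
- bin: Open grey catch bin, fixed to the table below the tray's far lip: 170 mm (x) x 150 mm (y), walls 4 mm thick and 70 mm tall, the near one only 30 mm. Same axes as the photometer. Origin: centre of its underside.
- stopper0: One of three white plastic stoppers lying loose on the tray: 24 mm wide cylinder, 22 mm tall, 15 g, standing on end at first. Origin: centre of its lower face.
- stopper1: One of three white plastic stoppers lying loose on the tray: 24 mm wide cylinder, 22 mm tall, 15 g, standing on end at first. Origin: centre of its lower face.
- stopper2: One of three white plastic stoppers lying loose on the tray: 24 mm wide cylinder, 22 mm tall, 15 g, standing on end at first. Origin: centre of its lower face.
- rack: Grey rack block for cells, fixed: 190 mm (x) x 64 mm (y), 22 mm tall, with three rectangular pockets 15 mm deep in a row along its x, at x = -60, 0, +60 mm. Origin: centre of its underside.
- cell: The long sealed glass cell: 40 mm long (own x), 20 wide (own y), 55 tall, about 70 g, the only long one in the rack. Its big side faces (+-y) are frosted white; its end faces (+-x) are clear windows, 19 mm wide, 3 mm thick. It stands upright in a pocket, long side along the rack's x, 0.5 to 1 mm play, 40 mm showing. Origin: centre of its underside, 7 mm above the table at first.
- cell_mid (a point): Centre of the long cell, 27.5 mm above its underside.
- spare0: One of two short sealed glass cells in the rack, 20 x 20 mm, 55 mm tall; not wanted, leave in the rack. Origin: centre of its underside.
- bottle0: Screw-cap glass bottle, 86 mm wide, 180 mm tall; bystander. Origin: centre of its underside.
- bottle1: Smaller screw-cap glass bottle with a paper band, 70 mm wide, 140 mm tall; bystander. Origin: centre of its underside.
- flask: Conical glass flask, 84 mm wide at the foot, 120 mm tall; bystander. Origin: centre of its underside.
- beaker: Open glass beaker, 70 mm wide, 80 mm tall; bystander. Origin: centre of its underside.
- jar: Small amber jar with white cap, 48 mm wide, 60 mm tall; bystander. Origin: centre of its underside.
- tipbox: Grey box with clear lid, 85 x 120 mm, 65 mm tall; bystander. Origin: centre of its underside.
- spare1: The other of two short sealed glass cells in the rack, 20 x 20 mm, 55 mm tall; not wanted, leave in the rack. Origin: centre of its underside.
Things that resemble listed ones, but are neither listed nor needed, are in the scene too. What is shaped like the cell but blue or turquoise is not meant.

How it is judged:
By the outcome, as a careful person would: the job done as asked, in the order asked, and still so for the second after the job is handed in, while the arm keeps its last pose, push and grip.
It also fails if it takes over 58 s, if anything falls off the work surface, if the arm or the gripper's body presses on something with over 40 N, if the wrist force passes 120 N, or if a joint passes its speed limit or range.

## Working session

There is one attempt and no reset: what is moved stays moved. The work goes in short steps, Python scripts to look and compute and a shell command to move; the robot and the scene stay as the last step left them, time stands still between calls to the robot, and variables do not carry over. Pictures are saved under pics/ and viewed, and the job is handed in when it is done.

```bash
ls; mkdir -p pics; python3 - <<'E'
from rig import readout, snapshot, get_calibration, robot
import cv2,numpy as np
print(readout.get_state())
for n in("scene","top","wrist"):
    im=snapshot(n); cv2.imwrite(f"pics/{n}0.png",im[:,:,::-1]); 
    c=get_calibration(n)
    print(n,{k:np.round(np.array(v),4).tolist() for k,v in c.items()})
E
```

```text
pics
{'time': 0.0, 'joint_positions': array([-8.17661145e+01,  9.11423804e+00,  9.15746573e+01,  4.50472022e-04,
        7.94233720e+01, -1.20378309e+01]), 'qvel': array([ 0.00940712, -0.059665  , -0.04201667,  0.08385218, -0.07679288,
       -0.0051536 ]), 'effort': array([-2.21465284e-04, -3.96013355e+01, -3.31428730e+01, -3.69001309e-04,
        8.40459019e-03, -5.00062072e-06]), 'ee_pos': array([ 0.19910967, -0.53873627,  0.21657966]), 'eef_rot': array([-102.26373973,   89.88773175,   98.00789357]), 'force': array([ 0.24613359,  0.56668315, -0.64354577]), 'ft_torque': array([-0.02265024,  0.00616611, -0.00239562]), 'opening': 0.9981646996554878}
scene {'mtx': [[422.8215, 0.0, 279.0865], [0.0, 422.8215, 209.6746], [0.0, 0.0, 1.0]], 'rvec': [1.8057, 1.8909, -0.6626], 'tvec': [0.0245, -0.3644, 1.5778]}
top {'mtx': [[412.4441, 0.0, 285.4078], [0.0, 412.4441, 210.8758], [0.0, 0.0, 1.0]], 'rvec': [2.152, -2.0908, 0.1842], 'tvec': [-0.0158, 0.5667, 1.1305]}
wrist {'mtx': [[308.7956, 0.0, 276.961], [0.0, 308.7956, 199.6664], [0.0, 0.0, 1.0]], 'tool_from_camera': [[0.0013, -0.2877, 0.9577, -0.1567], [1.0, 0.0007, -0.0012, -0.0011], [-0.0003, 0.9577, 0.2877, -0.073], [0.0, 0.0, 0.0, 1.0]]}
```

View pics/scene0.png

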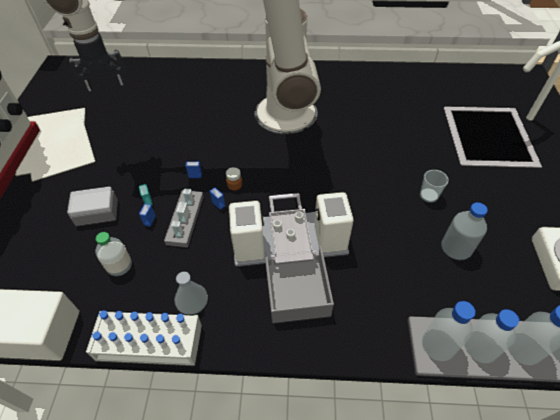

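View pics/top0.png

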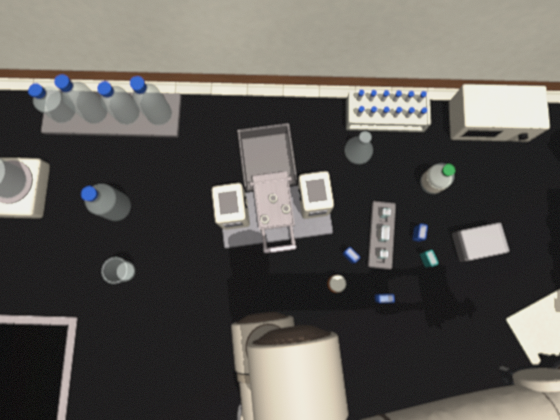

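View pics/wrist0.png

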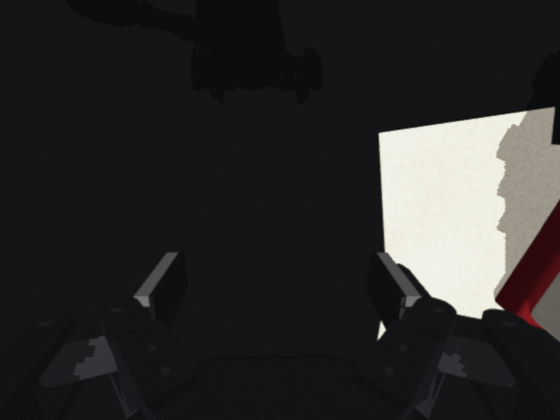

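The top view shows the photometer at about (272,200) with the bar at (280,248), and the rack at (382,235) with the long cell probably in the middle, near (385,232). I'll zoom in to check.

```bash
python3 - <<'E'
import cv2
t=cv2.imread('pics/top0.png')[115:265,205:445]; cv2.imwrite('pics/topz.png',cv2.resize(t,(800,500),interpolation=cv2.INTER_CUBIC))
t=cv2.imread('pics/scene0.png')[150:330,130:370]; cv2.imwrite('pics/scenez.png',cv2.resize(t,(800,600),interpolation=cv2.INTER_CUBIC))
E
```

```text
(no output)
```

View pics/topz.png

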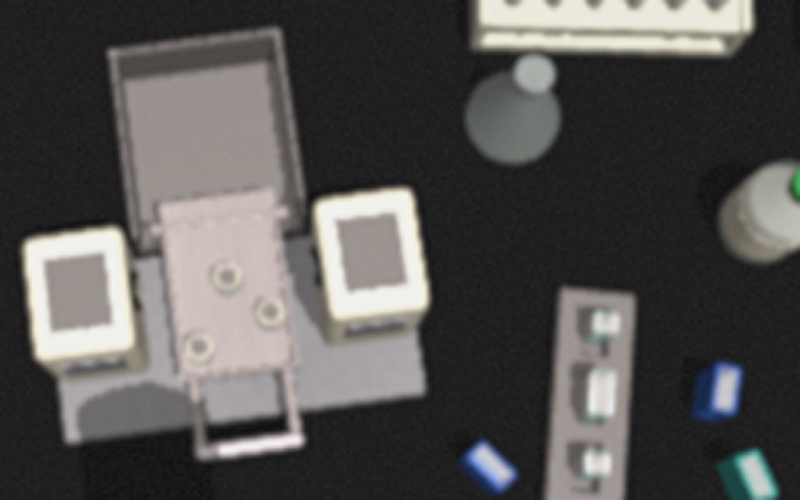

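View pics/scenez.png

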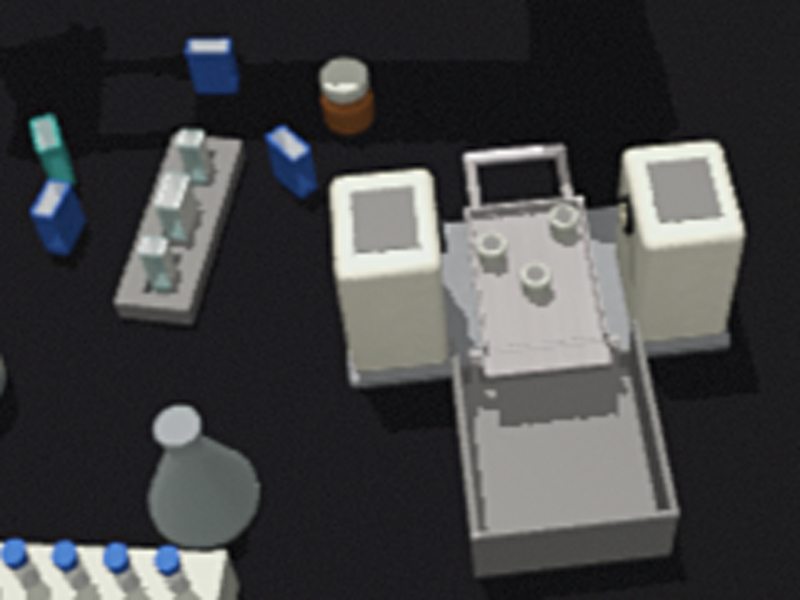

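```bash
cat > h.py <<'E'
import numpy as np,cv2
from scipy.spatial.transform import Rotation as R
from rig import readout, snapshot, get_calibration, robot
def cam(n,st=None):
    c=get_calibration(n);K=np.array(c['mtx'])
    if n=='wrist':
        T=np.array(c['tool_from_camera']);Rt=R.from_euler('xyz',st['eef_rot'],degrees=True).as_matrix()
        return K,Rt@T[:3,:3],Rt@T[:3,3]+st['ee_pos']
    Rm=cv2.Rodrigues(np.array(c['rvec'],float))[0];t=np.array(c['tvec'],float)
    return K,Rm.T,-Rm.T@t
def ray(C,p):
    K,Rw,o=C;d=Rw@np.linalg.inv(K)@np.array([p[0],p[1],1.]);return o,d/np.linalg.norm(d)
def onz(C,p,z):
    o,d=ray(C,p);return o+d*(z-o[2])/d[2]
def tri(C1,p1,C2,p2):
    o1,d1=ray(C1,p1);o2,d2=ray(C2,p2)
    s=np.linalg.lstsq(np.stack([d1,-d2],1),o2-o1,rcond=None)[0]
    a=o1+s[0]*d1;b=o2+s[1]*d2;return (a+b)/2,np.linalg.norm(a-b)
def proj(C,X):
    K,Rw,o=C;v=K@(Rw.T@(np.array(X)-o));return v[:2]/v[2]
def show(st):
    print('t %.2f'%st['time'],'ee',np.round(st['ee_pos'],4),'rot',np.round(st['eef_rot'],1),'F',np.round(st['force'],1),'op %.3f'%st['opening']);
    m=R.from_euler('xyz',st['eef_rot'],degrees=True).as_matrix();print('x',m[:,0].round(3),'y',m[:,1].round(3),'z',m[:,2].round(3))
E
python3 - <<'E'
from h import *
T=cam('top');S=cam('scene')
tz=lambda u,v:(205+(u+.5)/3.3333-.5,115+(v+.5)/3.3333-.5)
sz=lambda u,v:(130+(u+.5)/3.3333-.5,150+(v+.5)/3.3333-.5)
print(T[2],S[2])
for n,a,b,z in [('winL',(78,293),(685,190),.156),('winR',(372,252),(385,220),.156),('barL',(200,456),(568,150),.061),('barR',(303,441),(465,156),.061),('cell',(600,390),(174,188),.062),('spA',(606,322),(155,247),.062),('spB',(597,460),(192,138),.062),
 ('binFL',(110,48),(672,517),.07),('binFR',(280,30),(472,535),.07)]:
    p,e=tri(T,tz(*a),S,sz(*b));print(n,p.round(3),round(e,4),'top',onz(T,tz(*a),z).round(3),'sc',onz(S,sz(*b),z).round(3))
for u in[(560,288),(636,294),(628,500),(545,500)]:print(onz(T,tz(*u),.022).round(3))
show(readout.get_state())
E
```

```text
[ 0.35260733 -0.01344456  1.21448729] [1.25749344 0.0502793  1.01937577]
winL [0.566 0.151 0.153] 0.0013 top [0.566 0.15  0.156] sc [0.568 0.152 0.156]
winR [ 0.606 -0.08   0.154] 0.0006 top [ 0.605 -0.08   0.156] sc [ 0.607 -0.079  0.156]
barL [0.449 0.058 0.057] 0.0057 top [0.448 0.055 0.061] sc [0.452 0.061 0.061]
barR [ 0.463 -0.03   0.062] 0.001 top [ 0.463 -0.031  0.061] sc [ 0.462 -0.03   0.061]
cell [ 0.513 -0.279  0.067] 0.0002 top [ 0.514 -0.28   0.062] sc [ 0.509 -0.281  0.062]
spA [ 0.572 -0.286  0.061] 0.0012 top [ 0.572 -0.286  0.062] sc [ 0.573 -0.285  0.062]
spB [ 0.454 -0.275  0.065] 0.0014 top [ 0.455 -0.277  0.062] sc [ 0.452 -0.276  0.062]
binFL [0.804 0.145 0.07 ] 0.0045 top [0.803 0.147 0.07 ] sc [0.804 0.143 0.07 ]
binFR [ 0.824 -0.001  0.07 ] 0.0002 top [ 0.824 -0.001  0.07 ] sc [ 0.824 -0.001  0.07 ]
[ 0.609 -0.255  0.022]
[ 0.606 -0.322  0.022]
[ 0.424 -0.312  0.022]
[ 0.422 -0.241  0.022]
t 0.15 ee [ 0.1991 -0.5389  0.2168] rot [-101.6   89.9   98.7] F [-1.  -0.7  0.2] op 0.994
x [-0.     0.001 -1.   ] y [ 0.346 -0.938 -0.001] z [-0.938 -0.346 -0.   ]
```

```bash
cat >> h.py <<'E'
def plan(target,yaw,n):
    "per-row tool offsets to target world TCP and tool-y yaw(deg), tool down"
    st=readout.get_state();m=R.from_euler('xyz',st['eef_rot'],degrees=True).as_matrix()
    y0=np.degrees(np.arctan2(m[1,1],m[0,1]));dy=(yaw-y0+180)%360-180
    D=(np.array(target)-st['ee_pos'])*1000;print('yaw0 %.1f dyaw %.1f'%(y0,dy),'D',D.round(1))
    for i in range(n):
        Ri=R.from_rotvec([0,0,np.radians(dy*i/n)]).as_matrix()@m
        print(i,(Ri.T@D/n).round(1),'roll %.1f'%(-dy/n))
E
python3 -c "
from h import *
plan([.456,.013,.2],9.5,14)"
```

```text
yaw0 -69.7 dyaw 79.2 D [256.9 551.9 -16.8]
0 [  1.3 -30.6 -30.9] roll -5.7
1 [  1.3 -27.4 -33.7] roll -5.7
2 [  1.2 -24.  -36.3] roll -5.7
3 [  1.2 -20.3 -38.5] roll -5.7
4 [  1.2 -16.4 -40.3] roll -5.7
5 [  1.2 -12.3 -41.7] roll -5.7
6 [  1.2  -8.2 -42.7] roll -5.7
7 [  1.2  -3.9 -43.3] roll -5.7
8 [  1.2   0.4 -43.5] roll -5.7
9 [  1.2   4.7 -43.2] roll -5.7
10 [  1.2   8.9 -42.6] roll -5.7
11 [  1.2  13.1 -41.5] roll -5.7
12 [  1.2  17.1 -40. ] roll -5.7
13 [  1.2  21.  -38.1] roll -5.7
```

```bash
python3 -m crank '[{"hand":1,"offset":[1,-30,-31],"roll":-6},{"hand":1,"offset":[1,-27,-34],"roll":-6},{"hand":1,"offset":[1,-24,-36],"roll":-6},{"hand":1,"offset":[1,-20,-38],"roll":-6},{"hand":1,"offset":[1,-16,-40],"roll":-6},{"hand":1,"offset":[1,-12,-42],"roll":-6},{"hand":1,"offset":[1,-8,-43],"roll":-6},{"hand":1,"offset":[1,-4,-43],"roll":-6}]' 30; python3 -c "
from h import *
plan([.456,.013,.2],9.5,8);show(readout.get_state())"
```

```text
time: 0.95
ee_pos: [0.3378, -0.2125, 0.2059]
eef_rot: [-149.1, 89.8, 100.5]
force: [1.5, -1.0, -0.7]
opening: 1.003
yaw0 -20.4 dyaw 29.9 D [118.2 225.5  -5.9]
0 [  0.8   4.  -31.6] roll -3.7
1 [  0.8   6.1 -31.2] roll -3.7
2 [  0.8   8.1 -30.8] roll -3.7
3 [  0.8  10.1 -30.2] roll -3.7
4 [  0.8  12.  -29.5] roll -3.7
5 [  0.8  13.9 -28.6] roll -3.7
6 [  0.8  15.8 -27.6] roll -3.7
7 [  0.8  17.5 -26.6] roll -3.7
t 0.95 ee [ 0.3378 -0.2125  0.2059] rot [-149.1   89.8  100.5] F [ 1.5 -1.  -0.7] op 1.003
x [-0.001  0.004 -1.   ] y [ 0.937 -0.349 -0.002] z [-0.349 -0.937 -0.004]
```

```bash
python3 -m crank '[{"hand":1,"offset":[1,4,-32],"roll":-4},{"hand":1,"offset":[1,6,-31],"roll":-4},{"hand":1,"offset":[1,8,-31],"roll":-4},{"hand":1,"offset":[1,10,-30],"roll":-4},{"hand":1,"offset":[1,12,-30],"roll":-4},{"hand":1,"offset":[1,14,-29],"roll":-4},{"hand":1,"offset":[1,16,-28],"roll":-4},{"hand":0,"offset":[1,17,-27],"roll":-3}]'; python3 -c "
from h import *
st=readout.get_state();show(st)
im=snapshot('wrist');cv2.imwrite('pics/w1.png',im[:,:,::-1])
import pickle;pickle.dump(st,open('w1.pkl','wb'))"
```

```text
time: 1.75
ee_pos: [0.451, 0.0311, 0.1974]
eef_rot: [173.5, 89.8, 95.6]
force: [0.9, -0.6, 0.6]
opening: 0.857
t 1.75 ee [0.451  0.0311 0.1974] rot [173.5  89.8  95.6] F [ 0.9 -0.6  0.6] op 0.857
x [-0.     0.004 -1.   ] y [0.978 0.21  0.   ] z [ 0.21  -0.978 -0.004]
```

View pics/w1.png

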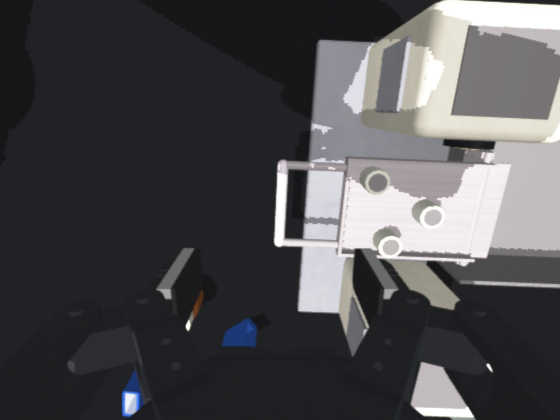

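```bash
python3 - <<'E'
from h import *
import pickle
st=pickle.load(open('w1.pkl','rb'));W=cam('wrist',st)
im=cv2.imread('pics/w1.png').astype(int);g=im.sum(2)/3
cs=[]
for r in range(172,238):
    row=g[r,262:305]; 
    i=np.where(row>100)[0]
    i=i[i<30]
    if len(i)>4: cs.append((r,262+i.min(),262+i.max()))
cs=np.array(cs);print(cs[::8])
mid=(cs[:,1]+cs[:,2])/2
f=np.polyfit(cs[:,0],mid,1)
P=[onz(W,(np.polyval(f,r),r),.061) for r in (165,242)]
d=P[1]-P[0];print(P,np.degrees(np.arctan2(d[0],-d[1])) ,np.linalg.norm(d))
for n,p,z in[('farL',(507,163),.058),('farR',(493,258),.058),('baseNW',(320,41),.012),('baseSW',(299,311),.012),('nearL',(347,158),.072),('nearR',(338,254),.072)]:print(n,onz(W,p,z).round(4))
E
```

```text
[[172 277 287]
 [180 277 287]
 [188 276 287]
 [196 276 286]
 [204 276 286]
 [212 275 285]
 [220 275 285]
 [228 274 284]
 [236 274 284]]
[array([0.45122015, 0.05362581, 0.061     ]), array([ 0.46445178, -0.02549796,  0.061     ])] 9.493555219195711 0.08022247880900356
farL [0.6629 0.1006 0.058 ]
farR [0.6904 0.003  0.058 ]
baseNW [0.4636 0.176  0.012 ]
baseSW [ 0.5155 -0.136   0.012 ]
nearL [0.5069 0.0742 0.072 ]
nearR [ 0.5244 -0.0209  0.072 ]
```

```bash
python3 -c "
from h import *
plan([.458,.014,.197],9.5,1)"
```

```text
yaw0 12.4 dyaw -2.9 D [  6.1 -20.8  -0.2]
0 [ 0.1  1.5 21.7] roll 2.9
```

```bash
python3 -m crank '[{"hand":-0.1,"offset":[5,1,11],"roll":1.5},{"hand":-0.1,"offset":[10,1,11],"roll":1.5},{"hand":-0.1,"offset":[20,0,0],"roll":0},{"hand":-0.1,"offset":[20,0,0],"roll":0},{"hand":-0.1,"offset":[20,0,0],"roll":0},{"hand":-0.1,"offset":[10,0,0],"roll":0},{"hand":-0.1,"offset":[0,0,0],"roll":0},{"hand":-0.1,"offset":[0,0,0],"roll":0}]'; python3 -c "
from h import *
plan([.458,.014,.056],9.5,1)
st=readout.get_state();show(st)
im=snapshot('wrist');cv2.imwrite('pics/w2.png',im[:,:,::-1])
print(proj(cam('wrist',st),[.458,.014,.061]))
"
```

```text
time: 2.6
ee_pos: [0.4571, 0.0067, 0.1051]
eef_rot: [-162.0, 89.6, 116.4]
force: [0.1, -0.9, -0.0]
opening: 0.449
yaw0 8.5 dyaw 1.0 D [  0.9   7.3 -49.1]
0 [49.2  2.  -6.8] roll -1.0
t 2.60 ee [0.4571 0.0067 0.1051] rot [-162.    89.6  116.4] F [ 0.1 -0.9 -0. ] op 0.449
x [-0.003  0.006 -1.   ] y [ 0.989  0.147 -0.002] z [ 0.147 -0.989 -0.007]
[280.63553713 210.07682122]
```

View pics/w2.png

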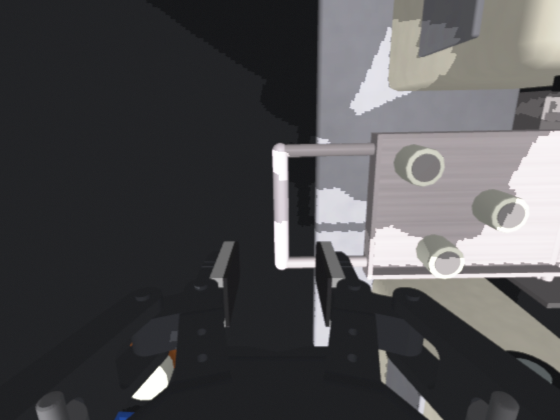

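```bash
python3 -m crank '[{"hand":-0.1,"offset":[10,1,-4],"roll":-1},{"hand":-0.1,"offset":[20,1,-4],"roll":0},{"hand":-0.1,"offset":[19,0,0],"roll":0},{"hand":-0.5,"offset":[0,0,0],"roll":0},{"hand":-1,"offset":[0,0,0],"roll":0},{"hand":-1,"offset":[0,0,0],"roll":0},{"hand":-1,"offset":[0,0,0],"roll":0},{"hand":-1,"offset":[0,0,0],"roll":0}]' 40; python3 -c "
from h import *
st=readout.get_state();show(st)
im=snapshot('wrist');cv2.imwrite('pics/w3.png',im[:,:,::-1])
"
```

```text
time: 3.45
ee_pos: [0.4636, 0.0152, 0.0603]
eef_rot: [98.1, 89.4, 17.8]
force: [1.1, -0.2, 0.4]
opening: 0.001
t 3.45 ee [0.4636 0.0152 0.0603] rot [98.1 89.4 17.8] F [ 1.1 -0.2  0.4] op 0.001
x [ 0.01   0.003 -1.   ] y [0.986 0.168 0.011] z [ 0.168 -0.986 -0.002]
```

View pics/w3.png

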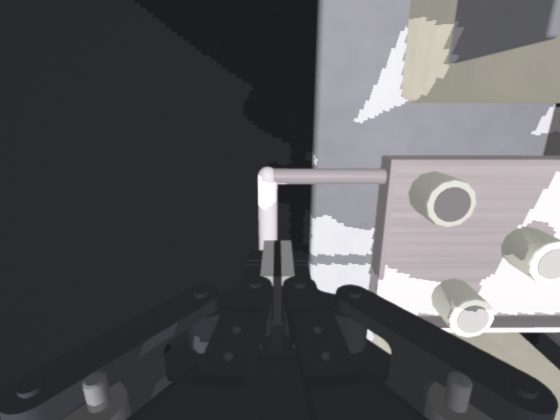

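```bash
python3 -m crank '[{"hand":-1,"offset":[-20,0,0],"roll":0},{"hand":-1,"offset":[-20,0,0],"roll":0},{"hand":-0.1,"offset":[0,-5,0],"roll":0},{"hand":-0.1,"offset":[0,0,0],"roll":0},{"hand":-0.1,"offset":[0,0,0],"roll":0},{"hand":-0.1,"offset":[0,0,0],"roll":0},{"hand":-0.1,"offset":[0,0,0],"roll":0},{"hand":-0.1,"offset":[0,0,0],"roll":0}]' 40; python3 -c "
from h import *
plan([.458,.014,.046],9.5,1)
st=readout.get_state();show(st)
im=snapshot('wrist');cv2.imwrite('pics/w4.png',im[:,:,::-1])
print(proj(cam('wrist',st),[.458,.014,.061]))
"
```

```text
time: 4.3
ee_pos: [0.4561, 0.0142, 0.099]
eef_rot: [109.9, 89.5, 29.5]
force: [0.1, -0.2, 0.1]
opening: 0.45
yaw0 9.7 dyaw -0.2 D [  1.9  -0.2 -53. ]
0 [53.   1.4  0.7] roll 0.2
t 4.30 ee [0.4561 0.0142 0.099 ] rot [109.9  89.5  29.5] F [ 0.1 -0.2  0.1] op 0.450
x [ 0.007  0.004 -1.   ] y [0.986 0.168 0.008] z [ 0.168 -0.986 -0.003]
[279.86636104 223.48729744]
```

View pics/w4.png

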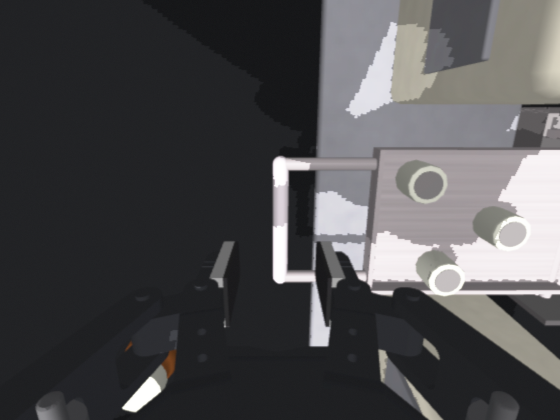

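```bash
python3 -m crank '[{"hand":-0.1,"offset":[15,1,0],"roll":0},{"hand":-0.1,"offset":[20,1,0],"roll":0},{"hand":-0.1,"offset":[18,0,0],"roll":0},{"hand":-0.1,"offset":[0,0,0],"roll":0},{"hand":-0.1,"offset":[2,0,0],"roll":0},{"hand":-0.1,"offset":[2,0,0],"roll":0},{"hand":-0.1,"offset":[0,0,0],"roll":0},{"hand":-0.1,"offset":[0,0,0],"roll":0}]' 40; python3 -c "
from h import *
plan([.458,.014,.046],9.5,1)
st=readout.get_state();show(st)
"
```

```text
time: 5.15
ee_pos: [0.4608, 0.0144, 0.0425]
eef_rot: [95.3, 89.3, 15.0]
force: [0.9, -0.1, 0.3]
opening: 0.45
yaw0 9.7 dyaw -0.2 D [-2.8 -0.4  3.5]
0 [-3.5 -2.8 -0.1] roll 0.2
t 5.15 ee [0.4608 0.0144 0.0425] rot [95.3 89.3 15. ] F [ 0.9 -0.1  0.3] op 0.450
x [ 0.011  0.003 -1.   ] y [0.986 0.168 0.012] z [ 0.168 -0.986 -0.001]
```

```bash
python3 -m crank '[{"hand":-0.4,"offset":[0,-3,0],"roll":0},{"hand":-1,"offset":[0,0,0],"roll":0},{"hand":-1,"offset":[0,0,0],"roll":0},{"hand":-1,"offset":[0,0,0],"roll":0},{"hand":-1,"offset":[0,0,0],"roll":0},{"hand":-1,"offset":[0,0,0],"roll":0},{"hand":-1,"offset":[0,0,0],"roll":0},{"hand":-1,"offset":[0,0,0],"roll":0}]' 40; python3 -c "
from h import *
st=readout.get_state();show(st)
im=snapshot('wrist');cv2.imwrite('pics/w5.png',im[:,:,::-1])
"
```

```text
time: 5.95
ee_pos: [0.4588, 0.0137, 0.0436]
eef_rot: [90.9, 89.2, 10.5]
force: [0.6, 0.9, -0.3]
opening: 0.093
t 5.95 ee [0.4588 0.0137 0.0436] rot [90.9 89.2 10.5] F [ 0.6  0.9 -0.3] op 0.093
x [ 0.014  0.003 -1.   ] y [0.986 0.168 0.014] z [ 0.168 -0.986 -0.   ]
```

View pics/w5.png

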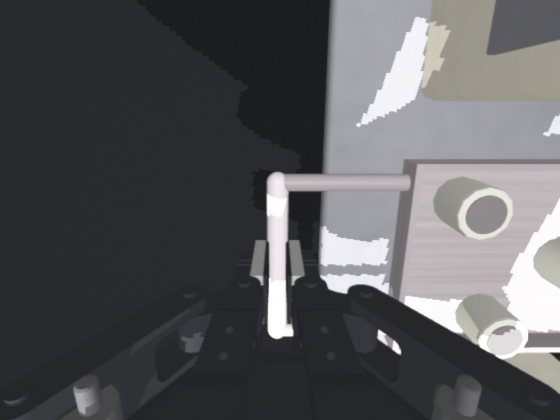

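```bash
python3 -m crank '[{"hand":-1,"offset":[-12,1,0],"roll":0},{"hand":-1,"offset":[-12,2,0],"roll":0},{"hand":-1,"offset":[-12,2,0],"roll":0},{"hand":-1,"offset":[-11.5,3,0],"roll":0},{"hand":-1,"offset":[-11.5,4,0],"roll":0},{"hand":-1,"offset":[-11,4,0],"roll":0},{"hand":-1,"offset":[-11,5,0],"roll":0},{"hand":-1,"offset":[-10.5,5.5,0],"roll":0}]' 40; python3 -c "
from h import *
st=readout.get_state();show(st)
d=(st['ee_pos']-np.array([.4588,.0137,.0436]))*1000;print(d)
for a in np.arange(.4,.7,.05):print(a,200*(np.cos(.03)-np.cos(a)),200*np.sin(a)-6)
"
```

```text
time: 6.8
ee_pos: [0.4866, 0.0184, 0.1425]
eef_rot: [89.2, 88.9, 8.8]
force: [9.2, 0.9, -7.8]
opening: 0.095
t 6.80 ee [0.4866 0.0184 0.1425] rot [89.2 88.9  8.8] F [ 9.2  0.9 -7.8] op 0.095
x [ 0.019  0.003 -1.   ] y [0.986 0.167 0.019] z [ 0.167 -0.986  0.   ]
[27.79163521  4.6928999  98.88428944]
0.4 15.697807949220488 71.88366846173011
0.45 19.82058627926213 80.99310682224605
0.5 24.39349437172296 89.88510772084061
0.55 29.405102337896373 98.53744578613184
0.6 34.84288376786184 106.92849467900707
0.6499999999999999 40.69324703998633 115.03728114720789
```

```bash
python3 -m crank '[{"hand":-1,"offset":[-9,6,0],"roll":0},{"hand":-1,"offset":[-8.5,6.5,0],"roll":0},{"hand":-1,"offset":[-8.5,7,0],"roll":0},{"hand":-1,"offset":[-8,7,0],"roll":0},{"hand":-1,"offset":[-7.5,7.5,0],"roll":0},{"hand":-1,"offset":[-7,8,0],"roll":0},{"hand":-1,"offset":[-6.5,8.5,0],"roll":0},{"hand":-1,"offset":[-6,9,0],"roll":0}]' 40; python3 -c "
from h import *
st=readout.get_state();show(st)
d=(st['ee_pos']-np.array([.4588,.0137,.0436]))*1000;print(d)
for a in np.arange(.8,1.1,.05):print(a,200*(np.cos(.03)-np.cos(a)),200*np.sin(a)-6)
im=snapshot('scene');cv2.imwrite('pics/s6.png',cv2.resize(im[150:330,130:370,::-1],(800,600)))
"
```

```text
time: 7.6
ee_pos: [0.546, 0.0284, 0.2081]
eef_rot: [88.8, 89.4, 8.5]
force: [0.1, -1.6, -5.1]
opening: 0.077
t 7.60 ee [0.546  0.0284 0.2081] rot [88.8 89.4  8.5] F [ 0.1 -1.6 -5.1] op 0.077
x [ 0.01   0.001 -1.   ] y [0.986 0.167 0.01 ] z [ 0.167 -0.986  0.   ]
[ 87.18433714  14.68807626 164.4736087 ]
0.8 60.56866488036443 137.47121817990455
0.8500000000000001 67.9133775728011 144.25608102805853
0.9000000000000001 75.58801309566464 150.66538192549672
0.9500000000000002 83.57338885702083 156.68310095787479
1.0000000000000002 91.8495455761696 162.29419696157933
1.0500000000000003 100.39579717145214 167.48464511880343
1.1000000000000003 109.1907824646821 172.24147201228712
```

View pics/s6.png

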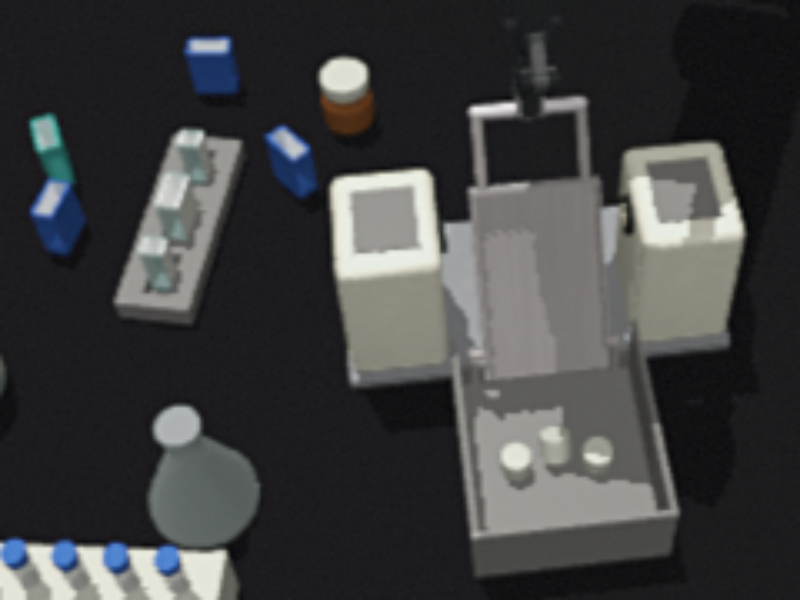

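```bash
python3 -m crank '[{"hand":-1,"offset":[6,-9,0],"roll":0},{"hand":-1,"offset":[6.5,-8.5,0],"roll":0},{"hand":-1,"offset":[7,-8,0],"roll":0},{"hand":-1,"offset":[7.5,-7.5,0],"roll":0},{"hand":-1,"offset":[8,-7,0],"roll":0},{"hand":-1,"offset":[8.5,-7,0],"roll":0},{"hand":-1,"offset":[8.5,-6.5,0],"roll":0},{"hand":-1,"offset":[9,-6,0],"roll":0}]' 40; python3 -c "
from h import *
st=readout.get_state();show(st)
d=(st['ee_pos']-np.array([.4588,.0137,.0436]))*1000;print(d, np.hypot(d[0],d[1]))
"
```

```text
time: 8.45
ee_pos: [0.4829, 0.018, 0.1443]
eef_rot: [85.4, 89.3, 5.0]
force: [-0.7, -0.6, 0.6]
opening: 0.001
t 8.45 ee [0.4829 0.018  0.1443] rot [85.4 89.3  5. ] F [-0.7 -0.6  0.6] op 0.001
x [ 0.013  0.001 -1.   ] y [0.986 0.168 0.013] z [ 0.168 -0.986  0.001]
[ 24.07550349   4.31388489 100.70851822] 24.45893438845609
```

```bash
python3 -c "
from h import *
im=snapshot('scene');cv2.imwrite('pics/s7.png',cv2.resize(im[150:330,130:370,::-1],(800,600)))
im=snapshot('wrist');cv2.imwrite('pics/w7.png',im[:,:,::-1])
show(readout.get_state())
"
```

```text
t 8.55 ee [0.4819 0.0183 0.1432] rot [91.1 89.4 10.7] F [ 0.2  0.5 -0.2] op 0.001
x [ 0.01   0.002 -1.   ] y [0.986 0.167 0.01 ] z [ 0.167 -0.986 -0.   ]
```

View pics/s7.png

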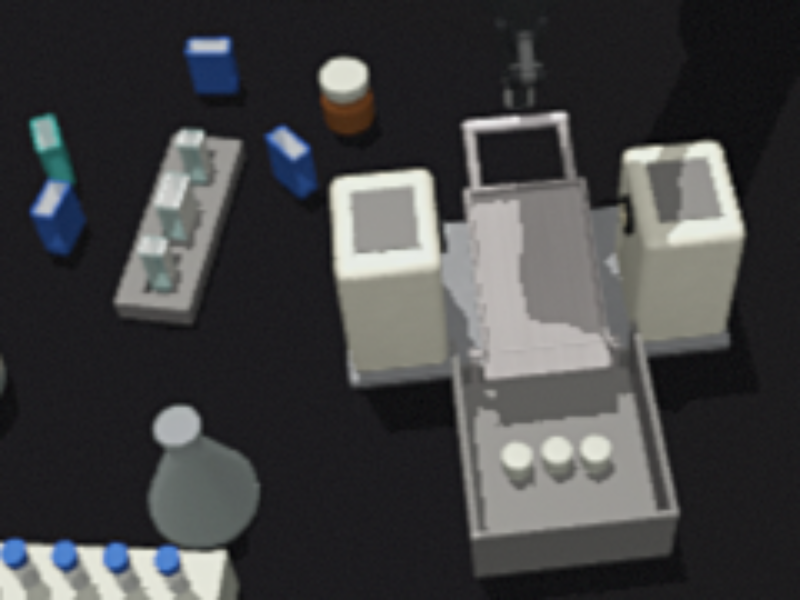

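View pics/w7.png

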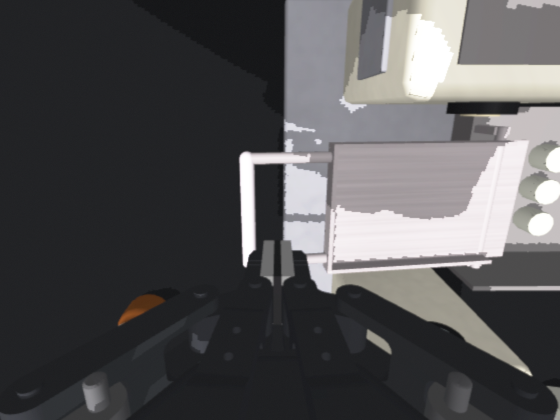

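```bash
python3 -c "
from h import *
im=snapshot('scene');cv2.imwrite('pics/s8.png',cv2.resize(im[150:330,130:370,::-1],(800,600)))
st=readout.get_state();show(st)
im=snapshot('wrist');cv2.imwrite('pics/w8.png',im[:,:,::-1])
S=cam('scene');W=cam('wrist',st)
for a in (.03,.1,.2,.3,.4,.5):
  h=np.array([.458,.014])+.2*np.cos(.03)*np.array([.986,.165])
  p=h-.2*np.cos(a)*np.array([.986,.165]);P=[p[0],p[1],.055+.2*np.sin(a)]
  s=proj(S,P);print(a,(s-[130,150])*3.333,proj(W,P))
"
```

```text
t 8.60 ee [0.4831 0.0182 0.1442] rot [87.7 89.3  7.3] F [-0.1 -0.8  0.4] op -0.001
x [ 0.012  0.002 -1.   ] y [0.986 0.167 0.012] z [ 0.167 -0.986  0.001]
0.03 [513.66305933 152.76244025] [244.97341078 202.68998778]
0.1 [513.75556792 143.34090667] [244.55128004 208.05732966]
0.2 [514.13103134 131.18036662] [246.27174338 216.77384198]
0.3 [514.80117027 120.6923186 ] [251.39267759 226.9100039 ]
0.4 [515.77412279 112.04030359] [260.84704282 238.69824972]
0.5 [517.05625463 105.38907438] [275.81693376 252.39375679]
```

View pics/s8.png

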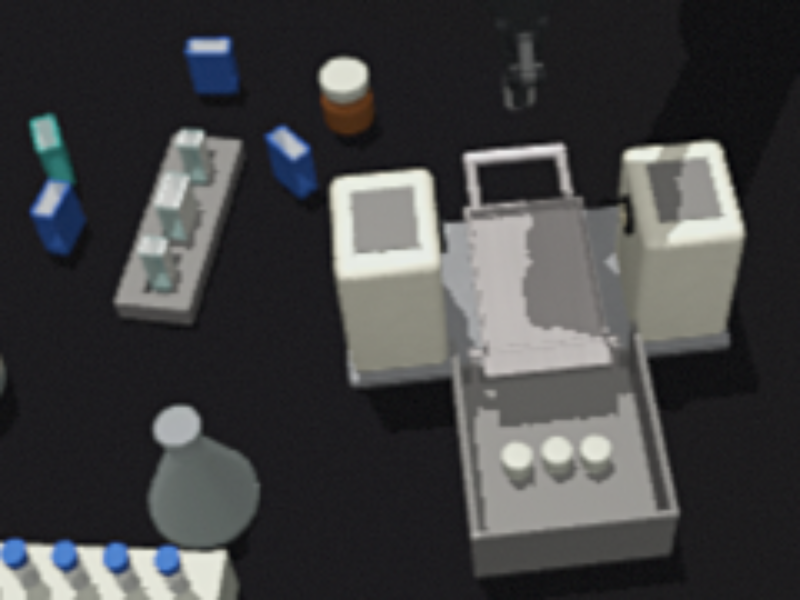

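View pics/w8.png

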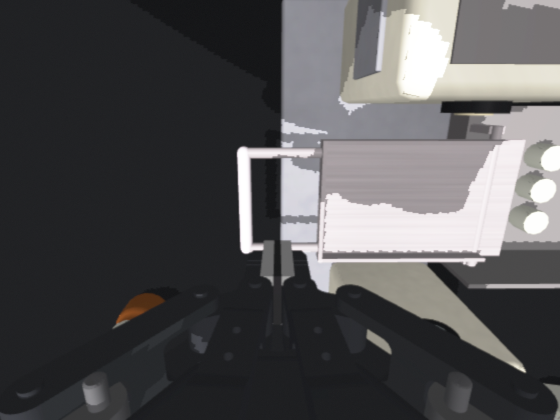

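The stoppers are in the bin at about (517,460), (557,455) and (595,452). The bar reads row 153 in the scene view, against 153 expected when level. It slipped out of the pads partway down, and the tray settled the rest of the way by itself. Next is the rack.

```bash
python3 -c "
from h import *
plan([.500,-.26,.205],85,12)"
```

```text
yaw0 9.6 dyaw 75.4 D [  15.9 -278.1   60. ]
0 [-5.  -2.5 23.1] roll -6.3
1 [-5.  -5.  22.7] roll -6.3
2 [-5.1 -7.5 22. ] roll -6.3
3 [-5.1 -9.8 21. ] roll -6.3
4 [ -5.1 -12.1  19.8] roll -6.3
5 [ -5.2 -14.1  18.4] roll -6.3
6 [ -5.2 -16.1  16.7] roll -6.3
7 [ -5.2 -17.8  14.8] roll -6.3
8 [ -5.3 -19.3  12.8] roll -6.3
9 [ -5.3 -20.6  10.6] roll -6.3
10 [ -5.3 -21.6   8.3] roll -6.3
11 [ -5.3 -22.4   5.8] roll -6.3
```

```bash
python3 -m crank '[{"hand":-1,"offset":[-30,0,0],"roll":0},{"hand":-1,"offset":[-30,-2,23],"roll":-6},{"hand":-0.3,"offset":[0,-5,23],"roll":-6},{"hand":-0.1,"offset":[0,-7,22],"roll":-6},{"hand":0,"offset":[0,-10,21],"roll":-7},{"hand":0,"offset":[0,-12,20],"roll":-7},{"hand":0,"offset":[0,-14,18],"roll":-7},{"hand":0,"offset":[0,-16,17],"roll":-6}]' 30
python3 -m crank '[{"hand":0,"offset":[0,-18,15],"roll":-6},{"hand":0,"offset":[0,-19,13],"roll":-6},{"hand":0,"offset":[0,-21,11],"roll":-6},{"hand":0,"offset":[0,-22,8],"roll":-6},{"hand":0,"offset":[0,-22,6],"roll":-6},{"hand":0,"offset":[0,-20,0],"roll":0},{"hand":0,"offset":[0,0,0],"roll":0},{"hand":0,"offset":[0,0,0],"roll":0}]' 30
python3 -c "
from h import *
plan([.513,-.28,.2],85,1)
st=readout.get_state();show(st)
im=snapshot('wrist');cv2.imwrite('pics/w9.png',im[:,:,::-1])
import pickle;pickle.dump(st,open('w9.pkl','wb'))
print(proj(cam('wrist',st),[.513,-.28,.062]))
"
```

```text
time: 9.45
ee_pos: [0.5019, -0.1487, 0.2143]
eef_rot: [26.6, 88.5, -6.6]
force: [0.1, 0.2, -0.8]
opening: 0.502
time: 10.25
ee_pos: [0.5197, -0.2952, 0.2213]
eef_rot: [-13.5, 87.9, -15.4]
force: [-0.2, -0.5, -0.4]
opening: 0.499
yaw0 88.1 dyaw -3.1 D [ -6.7  15.2 -21.3]
0 [20.9 15.2 -7.9] roll 3.1
t 10.25 ee [ 0.5197 -0.2952  0.2213] rot [-13.5  87.9 -15.4] F [-0.2 -0.5 -0.4] op 0.499
x [ 0.035 -0.01  -0.999] y [ 0.034  0.999 -0.008] z [ 0.999 -0.033  0.035]
[291.43593034 168.94388279]
```

View pics/w9.png

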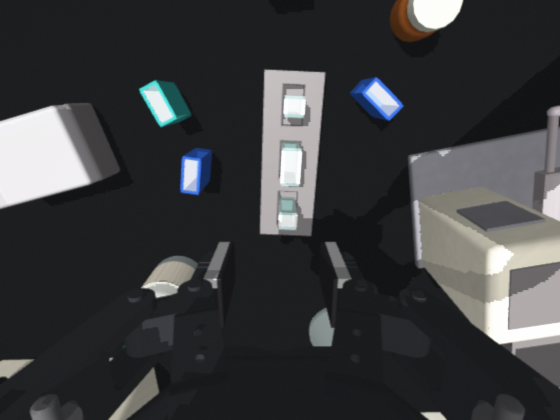

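```bash
python3 - <<'E'
from h import *
import pickle
st=pickle.load(open('w9.pkl','rb'));W=cam('wrist',st)
P=[onz(W,p,.022) for p in[(265,70),(325,72),(311,236),(260,234)]]
print(np.round(P,4),np.mean(P,0))
a=(P[0]+P[1]-P[2]-P[3])/2;print(np.linalg.norm(a),np.degrees(np.arctan2(a[1],a[0])));
im=cv2.imread('pics/w9.png');cv2.imwrite('pics/w9z.png',cv2.resize(im[60:245,220:360],None,fx=4,fy=3.2,interpolation=cv2.INTER_CUBIC))
E
python3 -m crank '[{"hand":0,"offset":[3,4,-2],"roll":1},{"hand":0,"offset":[3,4,-2],"roll":1},{"hand":0,"offset":[4,4,-2],"roll":1},{"hand":0,"offset":[4,3,-2],"roll":0},{"hand":0,"offset":[4,0,0],"roll":0},{"hand":0,"offset":[4,0,0],"roll":0},{"hand":0,"offset":[0,0,0],"roll":0},{"hand":0,"offset":[0,0,0],"roll":0}]' 30
python3 -c "
from h import *
show(readout.get_state())"
```

```text
[[ 0.4145 -0.3047  0.022 ]
 [ 0.4186 -0.2413  0.022 ]
 [ 0.6089 -0.2557  0.022 ]
 [ 0.6042 -0.3196  0.022 ]] [ 0.51154906 -0.28032676  0.022     ]
0.19062701230804516 175.57025380186425
time: 11.1
ee_pos: [0.5129, -0.2745, 0.1966]
eef_rot: [-8.9, 88.0, -13.9]
force: [0.6, -0.5, 1.0]
opening: 0.496
t 11.10 ee [ 0.5129 -0.2745  0.1966] rot [ -8.9  88.  -13.9] F [ 0.6 -0.5  1. ] op 0.496
x [ 0.034 -0.008 -0.999] y [ 0.087  0.996 -0.005] z [ 0.996 -0.086  0.035]
```

View pics/w9z.png

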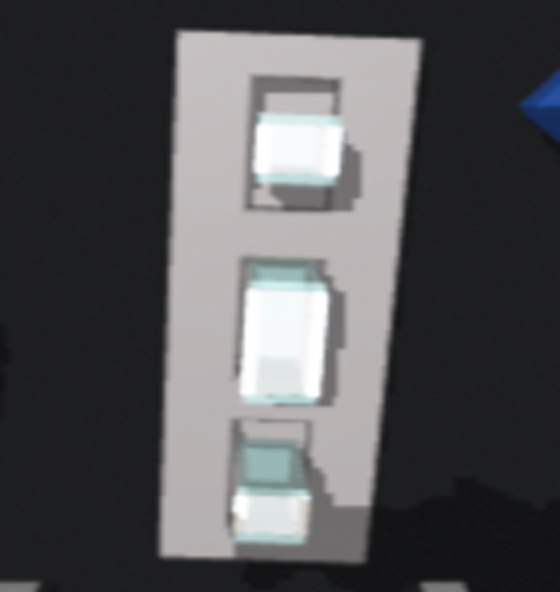

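```bash

python3 -m crank '[{"hand":0,"offset":[20,-2,0],"roll":0},{"hand":0,"offset":[25,-2,0],"roll":0},{"hand":0,"offset":[25,-2,-1],"roll":0},{"hand":0,"offset":[20,0,-1],"roll":0},{"hand":0,"offset":[10,0,-1],"roll":0},{"hand":0,"offset":[0,0,0],"roll":0},{"hand":0,"offset":[0,0,0],"roll":0},{"hand":0,"offset":[0,0,0],"roll":0}]' 30
python3 -c "
from h import *
st=readout.get_state();show(st);plan([.5115,-.2803,.036],85.6,1);print(st['joint_positions'].round(2))"
```

```text
time: 11.9
ee_pos: [0.5159, -0.285, 0.0979]
eef_rot: [-14.4, 87.5, -19.4]
force: [0.5, 0.0, 0.2]
opening: 0.505
t 11.90 ee [ 0.5159 -0.285   0.0979] rot [-14.4  87.5 -19.4] F [0.5 0.  0.2] op 0.505
x [ 0.041 -0.014 -0.999] y [ 0.088  0.996 -0.011] z [ 0.995 -0.087  0.042]
yaw0 85.0 dyaw 0.6 D [ -4.4   4.7 -61.9]
0 [61.6  4.9 -7.4] roll -0.6
[ -41.16   16.07   97.58    1.02   64.04 -126.57]
```

```bash

python3 -m crank '[{"hand":0,"offset":[-50,0,0],"roll":0},{"hand":0,"offset":[-50,0,0],"roll":0},{"hand":0,"offset":[0,0,0],"roll":0},{"hand":0,"offset":[0,0,0],"roll":0},{"hand":0,"offset":[0,0,0],"roll":0},{"hand":0,"offset":[0,0,0],"roll":0},{"hand":0,"offset":[0,0,0],"roll":0},{"hand":0,"offset":[0,0,0],"roll":0}]' 30
python3 -c "
from h import *
st=readout.get_state();show(st);plan([.5115,-.2803,.036],85.6,1);print(st['joint_positions'].round(2))"
python3 -m crank '[{"hand":0,"offset":[12,0,0],"roll":0},{"hand":0,"offset":[12,0,0],"roll":0},{"hand":0,"offset":[12,0,0],"roll":0},{"hand":0,"offset":[12,0,0],"roll":0},{"hand":0,"offset":[12,0,0],"roll":0},{"hand":0,"offset":[12,0,0],"roll":0},{"hand":0,"offset":[12,0,0],"roll":0},{"hand":0,"offset":[12,0,0],"roll":0}]' 30
python3 -c "
from h import *
st=readout.get_state();show(st);plan([.5115,-.2803,.036],85.6,1);print(st['joint_positions'].round(2))"
```

```text
time: 12.7
ee_pos: [0.5124, -0.2838, 0.2024]
eef_rot: [-15.9, 87.3, -20.9]
force: [0.1, -1.1, 0.8]
opening: 0.497
t 12.70 ee [ 0.5124 -0.2838  0.2024] rot [-15.9  87.3 -20.9] F [ 0.1 -1.1  0.8] op 0.497
x [ 0.043 -0.016 -0.999] y [ 0.088  0.996 -0.013] z [ 0.995 -0.087  0.045]
yaw0 85.0 dyaw 0.6 D [  -0.9    3.5 -166.4]
0 [166.1   5.5  -8.6] roll -0.6
[ -41.31    9.18   93.18    0.96   75.16 -126.53]
time: 13.5
ee_pos: [0.5155, -0.2844, 0.0958]
eef_rot: [-13.9, 87.6, -18.9]
force: [-0.4, -0.1, 0.2]
opening: 0.498
t 13.50 ee [ 0.5155 -0.2844  0.0958] rot [-13.9  87.6 -18.9] F [-0.4 -0.1  0.2] op 0.498
x [ 0.04  -0.014 -0.999] y [ 0.088  0.996 -0.01 ] z [ 0.995 -0.087  0.041]
yaw0 85.0 dyaw 0.6 D [ -4.    4.1 -59.8]
0 [59.5  4.3 -6.8] roll -0.6
[ -41.14   16.18   97.71    1.02   63.87 -126.56]
```

```bash

python3 -m crank '[{"hand":0,"offset":[0,0,0],"roll":6},{"hand":0,"offset":[0,0,0],"roll":6},{"hand":0,"offset":[0,0,0],"roll":6},{"hand":0,"offset":[0,0,0],"roll":6},{"hand":0,"offset":[0,0,0],"roll":6},{"hand":0,"offset":[0,0,0],"roll":6},{"hand":0,"offset":[0,0,0],"roll":6},{"hand":0,"offset":[0,0,0],"roll":0}]' 30
python3 -c "
from h import *
st=readout.get_state();show(st);print(st['joint_positions'].round(2))"
python3 -m crank '[{"hand":0,"offset":[0,0,0],"roll":-6},{"hand":0,"offset":[0,0,0],"roll":-6},{"hand":0,"offset":[0,0,0],"roll":-6},{"hand":0,"offset":[0,0,0],"roll":-6},{"hand":0,"offset":[0,0,0],"roll":-6},{"hand":0,"offset":[0,0,0],"roll":-6},{"hand":0,"offset":[0,0,0],"roll":-6},{"hand":0,"offset":[0,0,0],"roll":0}]' 30
python3 -c "
from h import *
st=readout.get_state();show(st);plan([.5115,-.2803,.036],85.6,1);print(st['joint_positions'].round(2))"
```

```text
time: 14.3
ee_pos: [0.5141, -0.2831, 0.0878]
eef_rot: [33.2, 87.9, -15.5]
force: [0.6, -0.2, -0.0]
opening: 0.501
t 14.30 ee [ 0.5141 -0.2831  0.0878] rot [ 33.2  87.9 -15.5] F [ 0.6 -0.2 -0. ] op 0.501
x [ 0.036 -0.01  -0.999] y [0.751 0.66  0.02 ] z [ 0.659 -0.751  0.031]
[-41.14  16.78  97.97   1.03  63.35 -82.89]
time: 15.1
ee_pos: [0.5144, -0.2833, 0.0849]
eef_rot: [-11.9, 87.9, -15.7]
force: [-0.1, 0.3, 0.9]
opening: 0.496
t 15.10 ee [ 0.5144 -0.2833  0.0849] rot [-11.9  87.9 -15.7] F [-0.1  0.3  0.9] op 0.496
x [ 0.036 -0.01  -0.999] y [ 0.065  0.998 -0.008] z [ 0.997 -0.065  0.036]
yaw0 86.3 dyaw -0.7 D [ -2.9   3.  -48.9]
0 [48.8  3.2 -4.8] roll 0.7
[ -41.14   17.03   98.01    1.03   63.03 -127.85]
```

```bash

python3 -m crank '[{"hand":0,"offset":[-20,0,-20],"roll":0},{"hand":0,"offset":[-10,0,-40],"roll":0},{"hand":0,"offset":[0,0,-40],"roll":0},{"hand":0,"offset":[0,0,0],"roll":0},{"hand":0,"offset":[0,0,0],"roll":0},{"hand":0,"offset":[0,0,0],"roll":0},{"hand":0,"offset":[0,0,0],"roll":0},{"hand":0,"offset":[0,0,0],"roll":0}]' 30
python3 -c "
from h import *
st=readout.get_state();show(st);print(st['joint_positions'].round(2))"
python3 -m crank '[{"hand":0,"offset":[0,0,13],"roll":0},{"hand":0,"offset":[0,0,13],"roll":0},{"hand":0,"offset":[0,0,13],"roll":0},{"hand":0,"offset":[0,0,13],"roll":0},{"hand":0,"offset":[0,0,13],"roll":0},{"hand":0,"offset":[0,0,13],"roll":0},{"hand":0,"offset":[0,0,10],"roll":0},{"hand":0,"offset":[0,0,10],"roll":0}]' 30
python3 -c "
from h import *
st=readout.get_state();show(st);plan([.5115,-.2803,.036],85.6,1);print(st['joint_positions'].round(2))"
```

```text
time: 15.9
ee_pos: [0.4126, -0.2766, 0.1108]
eef_rot: [-12.9, 87.8, -16.8]
force: [-0.3, -0.2, 0.2]
opening: 0.499
t 15.90 ee [ 0.4126 -0.2766  0.1108] rot [-12.9  87.8 -16.8] F [-0.3 -0.2  0.2] op 0.499
x [ 0.037 -0.011 -0.999] y [ 0.068  0.998 -0.009] z [ 0.997 -0.068  0.038]
[ -48.58    2.18  111.7     1.29   64.25 -135.21]
time: 16.7
ee_pos: [0.5182, -0.2835, 0.1139]
eef_rot: [-12.9, 87.8, -16.6]
force: [-0.3, 0.4, 0.0]
opening: 0.5
t 16.70 ee [ 0.5182 -0.2835  0.1139] rot [-12.9  87.8 -16.6] F [-0.3  0.4  0. ] op 0.500
x [ 0.037 -0.011 -0.999] y [ 0.066  0.998 -0.009] z [ 0.997 -0.065  0.038]
yaw0 86.2 dyaw -0.6 D [ -6.7   3.2 -77.9]
0 [77.5  3.4 -9.8] roll 0.6
[ -40.9    15.3    96.53    1.01   66.13 -127.54]
```

```bash

python3 -m crank '[{"hand":0,"offset":[-40,0,0],"roll":0},{"hand":0,"offset":[-30,0,0],"roll":0},{"hand":0,"offset":[0,25,0],"roll":6},{"hand":0,"offset":[0,25,-2],"roll":6},{"hand":0,"offset":[0,25,-5],"roll":6},{"hand":0,"offset":[0,24,-8],"roll":6},{"hand":0,"offset":[0,0,0],"roll":0},{"hand":0,"offset":[0,0,0],"roll":0}]' 30
python3 -c "
from h import *
st=readout.get_state();show(st);print(st['joint_positions'].round(2))"
python3 -m crank '[{"hand":0,"offset":[0,-24,10],"roll":0},{"hand":0,"offset":[0,-24,10],"roll":0},{"hand":0,"offset":[0,-24,10],"roll":0},{"hand":0,"offset":[0,-20,10],"roll":0},{"hand":0,"offset":[0,0,0],"roll":0},{"hand":0,"offset":[0,0,0],"roll":0},{"hand":0,"offset":[0,0,0],"roll":0},{"hand":0,"offset":[0,0,0],"roll":0}]' 30
python3 -c "
from h import *
st=readout.get_state();show(st);plan([.5115,-.2803,.036],85.6,1);print(st['joint_positions'].round(2))"
```

```text
time: 17.5
ee_pos: [0.5277, -0.1794, 0.1858]
eef_rot: [12.4, 87.7, -16.3]
force: [-0.5, -0.2, 0.5]
opening: 0.503
t 17.50 ee [ 0.5277 -0.1794  0.1858] rot [ 12.4  87.7 -16.3] F [-0.5 -0.2  0.5] op 0.503
x [ 0.038 -0.011 -0.999] y [0.479 0.878 0.009] z [ 0.877 -0.479  0.039]
[-31.55   6.09  98.49   0.63  73.22 -93.1 ]
time: 18.3
ee_pos: [0.5183, -0.2869, 0.1859]
eef_rot: [11.1, 87.8, -17.2]
force: [-0.4, -0.2, -0.2]
opening: 0.502
t 18.30 ee [ 0.5183 -0.2869  0.1859] rot [ 11.1  87.8 -17.2] F [-0.4 -0.2 -0.2] op 0.502
x [ 0.037 -0.012 -0.999] y [0.474 0.88  0.008] z [ 0.88  -0.474  0.038]
yaw0 61.7 dyaw 23.9 D [  -6.8    6.6 -149.9]
0 [149.5   1.5 -14.8] roll -23.9
[ -41.14   11.28   92.67    0.94   74.01 -103.07]
```

```bash

python3 -m crank '[{"hand":0,"offset":[15,0,-2],"roll":-6},{"hand":0,"offset":[20,0,-2],"roll":-6},{"hand":0,"offset":[20,1,-3],"roll":-6},{"hand":0,"offset":[20,2,-3],"roll":-6},{"hand":0,"offset":[18,2,-2],"roll":0},{"hand":0,"offset":[0,0,0],"roll":0},{"hand":0,"offset":[0,0,0],"roll":0},{"hand":0,"offset":[0,0,0],"roll":0}]' 30
python3 -c "
from h import *
st=readout.get_state();show(st);plan([.5115,-.2803,.036],85.6,1);print(st['joint_positions'].round(2))"
```

```text
time: 19.1
ee_pos: [0.5137, -0.2751, 0.0925]
eef_rot: [-15.3, 87.5, -18.1]
force: [-0.1, 0.5, 0.0]
opening: 0.497
t 19.10 ee [ 0.5137 -0.2751  0.0925] rot [-15.3  87.5 -18.1] F [-0.1  0.5  0. ] op 0.497
x [ 0.041 -0.013 -0.999] y [ 0.049  0.999 -0.011] z [ 0.998 -0.049  0.042]
yaw0 87.2 dyaw -1.6 D [ -2.2  -5.2 -56.5]
0 [56.5 -4.6 -4.3] roll 1.6
[ -40.58   15.58   98.86    1.06   63.28 -128.23]
```

```bash

python3 -m crank '[{"hand":0,"offset":[6,-3,-2],"roll":1},{"hand":0,"offset":[6,-2,-2],"roll":0.5},{"hand":0,"offset":[0,0,0],"roll":0},{"hand":0,"offset":[0,0,0],"roll":0},{"hand":0,"offset":[0,0,0],"roll":0},{"hand":0,"offset":[0,0,0],"roll":0},{"hand":0,"offset":[0,0,0],"roll":0},{"hand":0,"offset":[0,0,0],"roll":0}]' 30
python3 -c "
from h import *
plan([.5115,-.2803,.036],85.6,1)
st=readout.get_state();show(st);im=snapshot('wrist');cv2.imwrite('pics/w10.png',im[:,:,::-1])
W=cam('wrist',st)
u=np.array([.997,-.077,0]);v=np.array([.077,.997,0]);c=np.array([.5115,-.2803,.062])
for a in(-.02,.02):
  for b in (-.01,.01):print(proj(W,c+a*u+b*v).round(0))
"
```

```text
time: 19.9
ee_pos: [0.5115, -0.2824, 0.083]
eef_rot: [-16.5, 87.2, -20.9]
force: [-0.7, 0.6, -0.7]
opening: 0.501
yaw0 85.5 dyaw 0.1 D [ -0.    2.1 -47. ]
0 [46.9  2.7 -2.4] roll -0.1
t 19.90 ee [ 0.5115 -0.2824  0.083 ] rot [-16.5  87.2 -20.9] F [-0.7  0.6 -0.7] op 0.501
x [ 0.046 -0.017 -0.999] y [ 0.078  0.997 -0.014] z [ 0.996 -0.078  0.047]
[262. 199.]
[296. 199.]
[263. 258.]
[294. 258.]
```

View pics/w10.png

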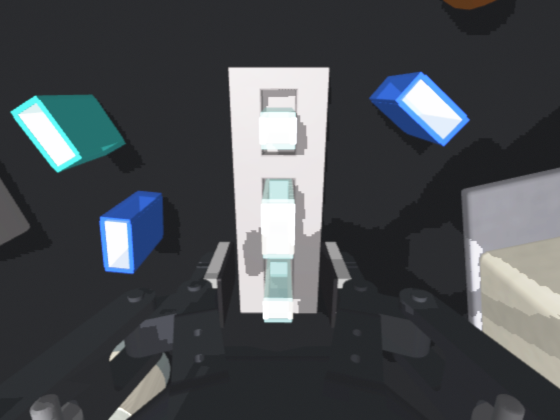

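```bash

python3 -m crank '[{"hand":0,"offset":[8,1,-1],"roll":0},{"hand":0,"offset":[14,1,-1],"roll":0},{"hand":0,"offset":[14,1,-1],"roll":0},{"hand":0,"offset":[8,0,0],"roll":0},{"hand":0,"offset":[0,0,0],"roll":0},{"hand":0,"offset":[0,0,0],"roll":0},{"hand":0,"offset":[0,0,0],"roll":0},{"hand":0,"offset":[0,0,0],"roll":0}]' 40
python3 -c "
from h import *
plan([.5115,-.2803,.036],85.6,1)
st=readout.get_state();show(st)"
```

```text
time: 20.75
ee_pos: [0.5098, -0.2788, 0.0333]
eef_rot: [-15.2, 87.4, -19.6]
force: [-1.1, 0.1, 1.0]
opening: 0.502
yaw0 85.5 dyaw 0.1 D [ 1.7 -1.5  2.7]
0 [-2.6 -1.4  1.9] roll -0.1
t 20.75 ee [ 0.5098 -0.2788  0.0333] rot [-15.2  87.4 -19.6] F [-1.1  0.1  1. ] op 0.502
x [ 0.043 -0.016 -0.999] y [ 0.078  0.997 -0.012] z [ 0.996 -0.077  0.045]
```

```bash

python3 -m crank '[{"hand":0,"offset":[-3,-1.5,2],"roll":0},{"hand":-0.3,"offset":[0,0,0],"roll":0},{"hand":-0.4,"offset":[0,0,0],"roll":0},{"hand":-0.7,"offset":[0,0,0],"roll":0},{"hand":-1,"offset":[0,0,0],"roll":0},{"hand":-1,"offset":[0,0,0],"roll":0},{"hand":-1,"offset":[0,0,0],"roll":0},{"hand":-1,"offset":[0,0,0],"roll":0}]' 40
python3 -c "
from h import *
st=readout.get_state();show(st)
im=snapshot('wrist');cv2.imwrite('pics/w11.png',im[:,:,::-1])
np.save('grip.npy',R.from_euler('xyz',st['eef_rot'],degrees=True).as_matrix());np.save('gripp.npy',st['ee_pos'])"
```

```text
time: 21.55
ee_pos: [0.5129, -0.2816, 0.0386]
eef_rot: [-16.8, 87.2, -21.3]
force: [1.2, 0.1, 0.2]
opening: 0.217
t 21.55 ee [ 0.5129 -0.2816  0.0386] rot [-16.8  87.2 -21.3] F [1.2 0.1 0.2] op 0.217
x [ 0.046 -0.018 -0.999] y [ 0.078  0.997 -0.014] z [ 0.996 -0.077  0.048]
```

View pics/w11.png

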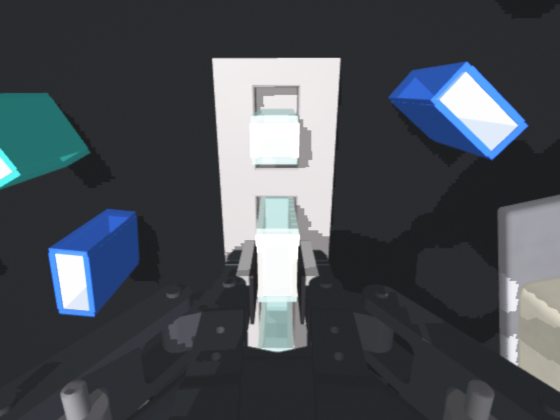

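```bash

python3 -m crank '[{"hand":-1,"offset":[-6,-0.1,0.3],"roll":0},{"hand":-1,"offset":[-10,-0.2,0.5],"roll":0},{"hand":-1,"offset":[-15,-0.3,0.7],"roll":0},{"hand":-1,"offset":[-20,-0.3,1],"roll":0},{"hand":-1,"offset":[-30,0,1],"roll":0},{"hand":-1,"offset":[-35,0,1],"roll":0},{"hand":-1,"offset":[-35,0,1],"roll":0},{"hand":-1,"offset":[-20,0,1],"roll":0}]' 40
python3 -c "
from h import *
st=readout.get_state();show(st)
G=np.load('grip.npy');m=R.from_euler('xyz',st['eef_rot'],degrees=True).as_matrix()
print('cell axis',m@G.T@[0,0,1])
im=snapshot('wrist');cv2.imwrite('pics/w12.png',im[:,:,::-1])
plan([.56,.032,.215],9.5,14)
im=snapshot('scene');cv2.imwrite('pics/s12.png',cv2.resize(im[110:330,130:390,::-1],(780,660)))"
```

```text
time: 22.4
ee_pos: [0.5095, -0.2783, 0.2194]
eef_rot: [-14.9, 87.4, -19.4]
force: [0.8, -1.4, -0.9]
opening: 0.221
t 22.40 ee [ 0.5095 -0.2783  0.2194] rot [-14.9  87.4 -19.4] F [ 0.8 -1.4 -0.9] op 0.221
x [ 0.043 -0.015 -0.999] y [ 0.078  0.997 -0.012] z [ 0.996 -0.077  0.044]
cell axis [ 0.00344761 -0.00295932  0.99998968]
yaw0 85.5 dyaw -76.0 D [ 49.1 311.4  -8. ]
0 [ 0.3 22.5  1.7] roll 5.4
1 [ 0.2 22.5 -0.4] roll 5.4
2 [ 0.1 22.4 -2.5] roll 5.4
3 [ 0.  22.  -4.6] roll 5.4
4 [-0.1 21.5 -6.7] roll 5.4
5 [-0.2 20.8 -8.7] roll 5.4
6 [ -0.2  19.9 -10.6] roll 5.4
7 [ -0.3  18.8 -12.4] roll 5.4
8 [ -0.4  17.5 -14.2] roll 5.4
9 [ -0.4  16.1 -15.7] roll 5.4
10 [ -0.5  14.5 -17.2] roll 5.4
11 [ -0.5  12.8 -18.5] roll 5.4
12 [ -0.5  11.  -19.6] roll 5.4
13 [ -0.6   9.1 -20.6] roll 5.4
```

View pics/w12.png

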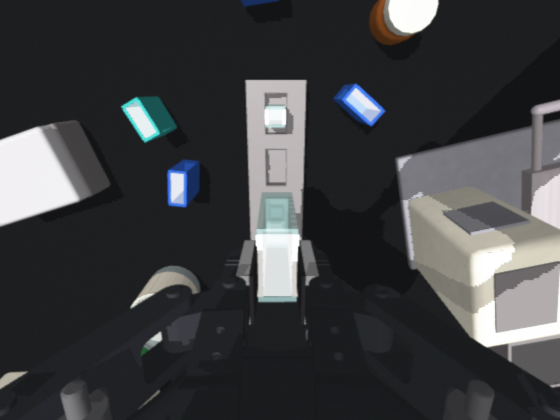

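View pics/s12.png

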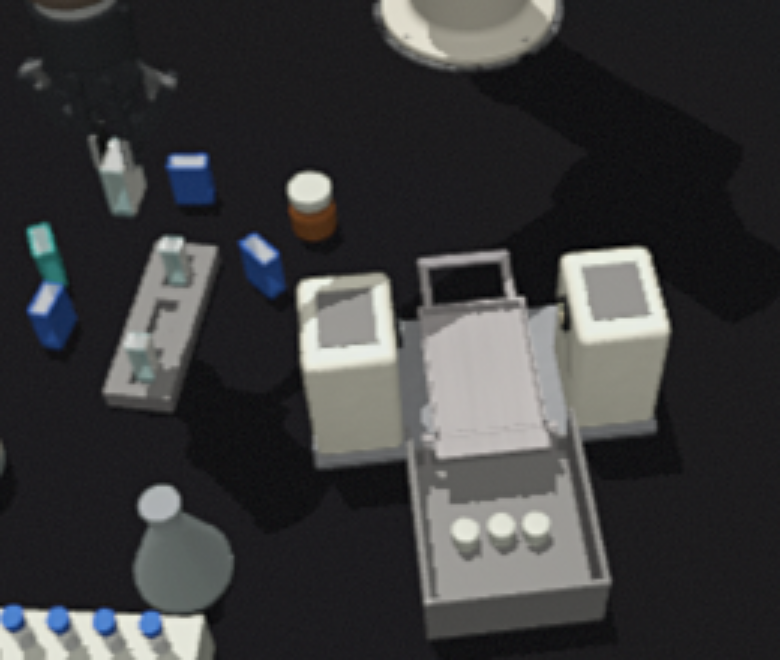

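```bash

python3 -m crank '[{"hand":-1,"offset":[0,12,1],"roll":5},{"hand":-1,"offset":[0,22,0],"roll":5},{"hand":-1,"offset":[0,22,-2],"roll":5},{"hand":-1,"offset":[0,22,-4],"roll":5},{"hand":-1,"offset":[0,22,-6],"roll":5},{"hand":-1,"offset":[0,21,-8],"roll":6},{"hand":-1,"offset":[0,20,-10],"roll":6},{"hand":-1,"offset":[0,19,-12],"roll":6}]' 40
python3 -m crank '[{"hand":-1,"offset":[0,18,-14],"roll":6},{"hand":-1,"offset":[0,16,-15],"roll":6},{"hand":-1,"offset":[0,14,-16],"roll":5},{"hand":-1,"offset":[0,12,-17],"roll":5},{"hand":-1,"offset":[0,9,-16],"roll":5},{"hand":-1,"offset":[0,5,-10],"roll":0},{"hand":-1,"offset":[0,0,0],"roll":0},{"hand":-1,"offset":[0,0,0],"roll":0}]' 40
python3 -c "
from h import *
st=readout.get_state();show(st)
G=np.load('grip.npy');m=R.from_euler('xyz',st['eef_rot'],degrees=True).as_matrix()
print('cell axis',m@G.T@[0,0,1])
plan([.586,.036,.215],9.5,1)
st=readout.get_state()
im=snapshot('wrist');cv2.imwrite('pics/w13.png',im[:,:,::-1])
import pickle;pickle.dump(st,open('w13.pkl','wb'))
"
```

```text
time: 23.3
ee_pos: [0.5358, -0.1079, 0.2144]
eef_rot: [28.2, 87.6, -21.3]
force: [1.0, -0.3, -1.3]
opening: 0.219
time: 24.1
ee_pos: [0.5564, 0.014, 0.2071]
eef_rot: [53.5, 88.4, -23.8]
force: [-1.0, -0.1, -2.3]
opening: 0.219
t 24.10 ee [0.5564 0.014  0.2071] rot [ 53.5  88.4 -23.8] F [-1.  -0.1 -2.3] op 0.219
x [ 0.026 -0.012 -1.   ] y [0.975 0.22  0.023] z [ 0.22  -0.975  0.017]
cell axis [-0.02968846 -0.03800512  0.99883643]
yaw0 12.7 dyaw -3.2 D [29.6 22.   7.9]
0 [ -7.4  33.9 -14.8] roll 3.2
```

View pics/w13.png

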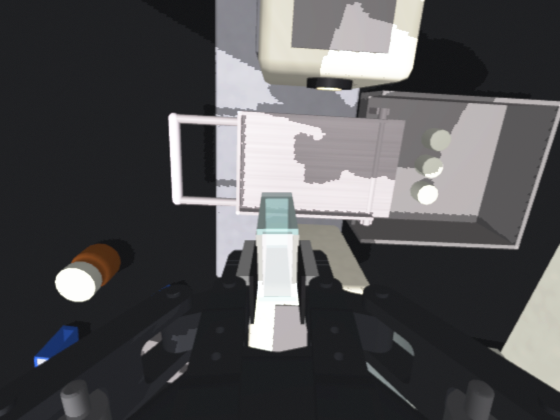

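```bash
python3 - <<'E'
from h import *
import pickle
st=pickle.load(open('w13.pkl','rb'));W=cam('wrist',st)
im=cv2.imread('pics/w13.png');cv2.imwrite('pics/w13z.png',cv2.resize(im[0:130,230:450],None,fx=3.5,fy=3.5,interpolation=cv2.INTER_CUBIC))
e=np.array([.986,.165,0]);f=np.array([-.165,.986,0])
for n,p,z in[('tube',(329.5,84),.13),('tubebot',(329.5,90),.13),('bar',(176,158),.061)]:
    P=onz(W,p,z);d=P-np.array([.458,.014,0]);print(n,P.round(4),'from bar: ',(d@e).round(4),(d@f).round(4))
for P in ([.566,.150,0],[.606,-.08,0]):
    d=np.array(P)-np.array([.458,.014,0]);print(d@e,d@f)
E
```

```text
tube [0.5744 0.1092 0.13  ] from bar:  0.1305 0.0747
tubebot [0.5755 0.1054 0.13  ] from bar:  0.131 0.0707
bar [0.4577 0.0169 0.061 ] from bar:  0.0002 0.0029
0.12892799999999993 0.11627599999999999
0.13041799999999998 -0.117104
```

View pics/w13z.png

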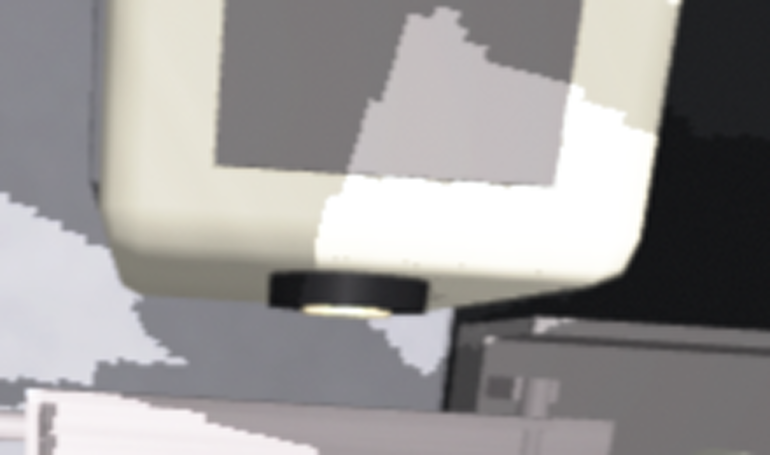

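```bash
python3 - <<'E'
from h import *
import pickle
st=pickle.load(open('w13.pkl','rb'));W=cam('wrist',st)
G=np.load('grip.npy');Rt=R.from_euler('xyz',st['eef_rot'],degrees=True).as_matrix()
yr=np.radians(-4.4);u=np.array([np.cos(yr),np.sin(yr),0]);v=np.array([-u[1],u[0],0]);k=np.array([0,0,1.])
M=st['ee_pos']+Rt@np.array([.004,0,-.0017])
u,v,k=[Rt@G.T@q for q in(u,v,k)]
print('mid',M,'u',u.round(3),'k',k.round(3))
im=cv2.imread('pics/w13.png');im=cv2.resize(im[170:370,200:350],None,fx=4,fy=3,interpolation=cv2.INTER_CUBIC)
for h,c in((.0275,(0,0,255)),(-.0275,(255,0,0))):
  for a in(-.02,.02):
    for b in(-.01,.01):
      p=proj(W,M+a*u+b*v+h*k);print(h,a,b,p.round(1));cv2.circle(im,(int((p[0]-200)*4),int((p[1]-170)*3)),4,c,1)
cv2.imwrite('pics/w13c.png',im)
E
```

```text
mid [0.5561563  0.01564433 0.20308989] u [ 0.222 -0.974 -0.03 ] k [-0.03  -0.038  0.999]
0.0275 -0.02 -0.01 [255.  229.4]
0.0275 -0.02 0.01 [298.5 229.6]
0.0275 0.02 -0.01 [257.  301.8]
0.0275 0.02 0.01 [296.7 302.2]
-0.0275 -0.02 -0.01 [262.2 192.5]
-0.0275 -0.02 0.01 [294.1 192.6]
-0.0275 0.02 -0.01 [263.2 249.2]
-0.0275 0.02 0.01 [293.  249.4]
```

View pics/w13c.png

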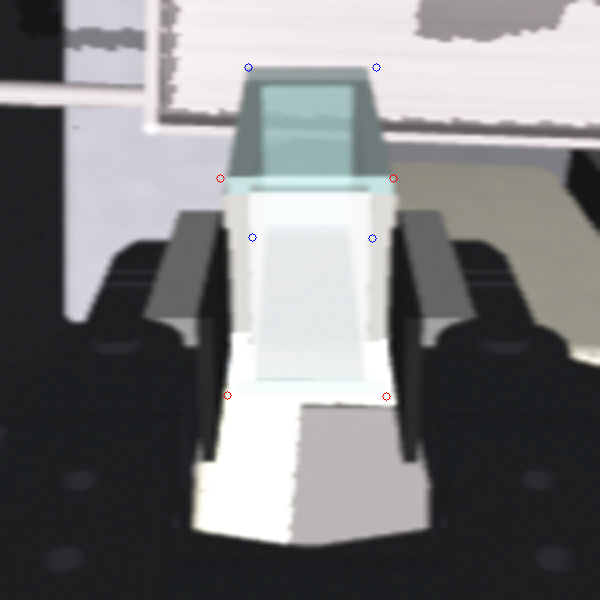

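```bash

python3 -m crank '[{"hand":-1,"offset":[-2,9,-3],"roll":1.5},{"hand":-1,"offset":[0,9,-4],"roll":1.5},{"hand":-1,"offset":[0,9,-4],"roll":0},{"hand":-1,"offset":[0,6,-2],"roll":0},{"hand":-1,"offset":[5,0,0],"roll":0},{"hand":-1,"offset":[10,0,0],"roll":0},{"hand":-1,"offset":[10,0,0],"roll":0},{"hand":-1,"offset":[5,0,0],"roll":0}]' 40
cat >> h.py <<'E'
def cellrep():
    st=readout.get_state();show(st);G=np.load('grip.npy');Rt=R.from_euler('xyz',st['eef_rot'],degrees=True).as_matrix()
    yr=np.radians(-4.4);u=Rt@G.T@np.array([np.cos(yr),np.sin(yr),0]);k=Rt@G.T@np.array([0,0,1.])
    M=st['ee_pos']+Rt@np.array([.004,0,-.0017])
    D=np.array([.5862,.0355,.130])-M
    print('mid',M.round(4),'cell yaw',np.degrees(np.arctan2(u[1],u[0])),'want -80.5; axis',k.round(3),'D mm',(D*1e3).round(1),'in tool',(Rt.T@D*1e3).round(1))
E
python3 -c "
from h import *
cellrep()"
```

```text
time: 24.95
ee_pos: [0.5877, 0.0284, 0.1772]
eef_rot: [52.6, 88.4, -27.8]
force: [0.1, -0.4, -0.8]
opening: 0.218
t 24.95 ee [0.5877 0.0284 0.1772] rot [ 52.6  88.4 -27.8] F [ 0.1 -0.4 -0.8] op 0.218
x [ 0.025 -0.013 -1.   ] y [0.986 0.167 0.023] z [ 0.166 -0.986  0.017]
mid [0.5875 0.03   0.1731] cell yaw -80.27934901142312 want -80.5; axis [-0.031 -0.036  0.999] D mm [ -1.3   5.5 -43.1] in tool [43.  -1.3 -6.4]
```

```bash

python3 -m crank '[{"hand":-1,"offset":[5,0,-2],"roll":0},{"hand":-1,"offset":[8,-1,-2],"roll":0},{"hand":-1,"offset":[8,0,-2],"roll":0},{"hand":-1,"offset":[8,0,0],"roll":0},{"hand":-1,"offset":[6,0,0],"roll":0},{"hand":-1,"offset":[4,0,0],"roll":0},{"hand":-1,"offset":[0,0,0],"roll":0},{"hand":-1,"offset":[0,0,0],"roll":0}]' 40
python3 -c "
from h import *
cellrep()
im=snapshot('scene');cv2.imwrite('pics/s14.png',cv2.resize(im[110:330,180:390,::-1],(630,660)))
im=snapshot('wrist');cv2.imwrite('pics/w14.png',im[:,:,::-1])
cellrep()"
```

```text
time: 25.75
ee_pos: [0.5849, 0.0342, 0.1325]
eef_rot: [49.7, 88.6, -30.7]
force: [0.3, 0.3, -1.2]
opening: 0.216
t 25.75 ee [0.5849 0.0342 0.1325] rot [ 49.7  88.6 -30.7] F [ 0.3  0.3 -1.2] op 0.216
x [ 0.022 -0.013 -1.   ] y [0.986 0.167 0.019] z [ 0.167 -0.986  0.016]
mid [0.5847 0.0358 0.1284] cell yaw -80.27423916672683 want -80.5; axis [-0.028 -0.037  0.999] D mm [ 1.5 -0.3  1.6] in tool [-1.5  1.4  0.6]
t 25.85 ee [0.585  0.0342 0.1327] rot [ 50.1  88.5 -30.3] F [-1.   0.7 -0.9] op 0.219
x [ 0.022 -0.013 -1.   ] y [0.986 0.167 0.019] z [ 0.167 -0.986  0.016]
mid [0.5848 0.0358 0.1287] cell yaw -80.27404145615984 want -80.5; axis [-0.028 -0.037  0.999] D mm [ 1.4 -0.3  1.3] in tool [-1.3  1.3  0.6]
```

View pics/s14.png

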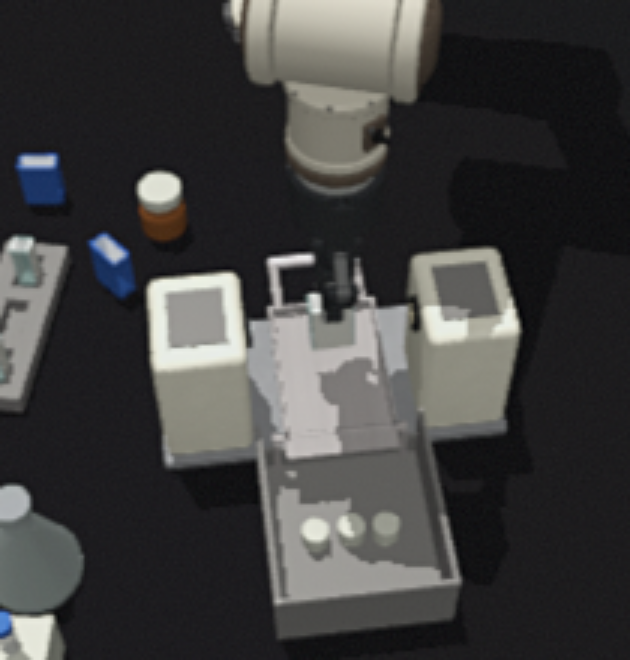

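View pics/w14.png

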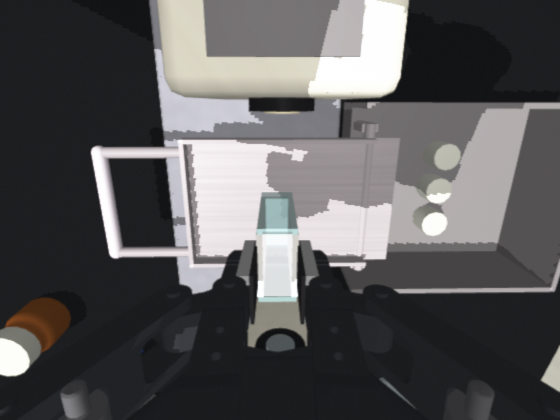

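```bash

python3 -m crank '[{"hand":-1,"offset":[-2,1.5,0.5],"roll":0},{"hand":-1,"offset":[0,0,0],"roll":0},{"hand":-1,"offset":[0,0,0],"roll":0},{"hand":-1,"offset":[0,0,0],"roll":0},{"hand":-1,"offset":[0,0,0],"roll":0},{"hand":-1,"offset":[0,0,0],"roll":0},{"hand":-1,"offset":[0,0,0],"roll":0},{"hand":-1,"offset":[0,0,0],"roll":0}]' 40
python3 -c "
from h import *
cellrep()
im=snapshot('wrist');cv2.imwrite('pics/w15.png',im[:,:,::-1])
cellrep();print(readout.get_state()['qvel'])"
```

```text
time: 26.65
ee_pos: [0.5875, 0.0338, 0.1363]
eef_rot: [51.9, 88.4, -28.5]
force: [0.2, -0.2, -0.9]
opening: 0.218
t 26.65 ee [0.5875 0.0338 0.1363] rot [ 51.9  88.4 -28.5] F [ 0.2 -0.2 -0.9] op 0.218
x [ 0.024 -0.013 -1.   ] y [0.986 0.167 0.022] z [ 0.167 -0.986  0.017]
mid [0.5874 0.0354 0.1322] cell yaw -80.274504649541 want -80.5; axis [-0.03  -0.036  0.999] D mm [-1.2  0.1 -2.2] in tool [ 2.2 -1.2 -0.3]
t 26.70 ee [0.5875 0.0338 0.1363] rot [ 52.   88.4 -28.4] F [ 0.2  0.6 -0.9] op 0.219
x [ 0.024 -0.013 -1.   ] y [0.986 0.167 0.022] z [ 0.167 -0.986  0.017]
mid [0.5874 0.0354 0.1322] cell yaw -80.2735564843727 want -80.5; axis [-0.031 -0.036  0.999] D mm [-1.2  0.1 -2.2] in tool [ 2.2 -1.2 -0.3]
[ 0.02903945 -0.06648222 -0.06093864  0.10287012 -0.13091148 -0.06725097]
```

View pics/w15.png

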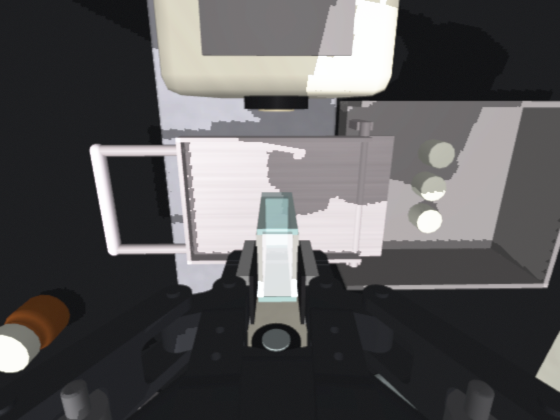

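```bash

python3 -m crank '[{"hand":-1,"offset":[1,-0.3,0],"roll":0},{"hand":-1,"offset":[0,0,0],"roll":0},{"hand":-1,"offset":[0,0,0],"roll":0},{"hand":-1,"offset":[0,0,0],"roll":0},{"hand":-1,"offset":[0,0,0],"roll":0},{"hand":-1,"offset":[0,0,0],"roll":0},{"hand":-1,"offset":[0,0,0],"roll":0},{"hand":-1,"offset":[0,0,0],"roll":0}]' 40
python3 -c "
from h import *
cellrep()
im=snapshot('top');cv2.imwrite('pics/t16.png',cv2.resize(im[110:270,200:450,::-1],(800,512)))
im=snapshot('scene');cv2.imwrite('pics/s16.png',cv2.resize(im[130:330,50:390,::-1],(800,470)))"
```

```text
time: 27.5
ee_pos: [0.5872, 0.0337, 0.1351]
eef_rot: [51.8, 88.4, -28.6]
force: [-0.3, 0.0, -0.5]
opening: 0.218
t 27.50 ee [0.5872 0.0337 0.1351] rot [ 51.8  88.4 -28.6] F [-0.3  0.  -0.5] op 0.218
x [ 0.024 -0.013 -1.   ] y [0.986 0.167 0.022] z [ 0.167 -0.986  0.017]
mid [0.587  0.0353 0.131 ] cell yaw -80.27203362286379 want -80.5; axis [-0.03  -0.036  0.999] D mm [-0.8  0.2 -1. ] in tool [ 1.  -0.8 -0.3]
```

View pics/s16.png

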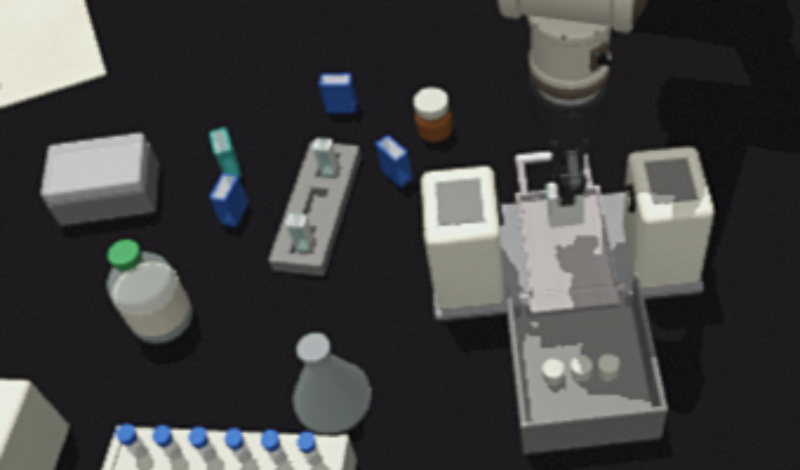

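```bash
python3 -c "
from rig import robot
print(robot.finish_job())"
```

```text
the job is handed in; nothing more can be done
None
```

I tipped the tray by its bar to about 0.95 rad and all three stoppers slid into the catch bin. I then lifted the long cell out of the rack by its frosted sides. It was held still in the light path when I handed the job in at about 27.6 s.

**Last checks, all computed from the measured arm pose and camera images:**
- **Centring:** the cell centre is within about 1 mm of the beam point, and the wrist picture shows it in line with both lens tubes.
- **Windows:** the cell's yaw is within about 0.3° of facing the lens tubes.
- **Contact:** the wrist force reads close to zero. The fingers and cell are clear of everything in the last pictures.
- **The rest of the scene:** the tray looked level after it dropped and the stoppers are in the bin. The short cells still stand in the rack, and the bystanders seen in the last scene picture are where they were.

**What did not go cleanly:**
- **First bar grip:** the fingers shut on nothing because the grip was too shallow. I repeated it deeper and it held.
- **Lowering the tray:** the bar slipped out of the pads partway down, so the tray fell the rest of the way onto its stop by itself.
- **Cell not quite upright:** it leans about 2.7°. The tool was tilted by about that much when it gripped the cell, and the moves offer no way to correct tilt. I left it rather than set the cell down and grip it again.

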